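# Load the analyser tray with drained sample cups

### The job

Draw the red lock pin out of the analyser's bracket and park it hanging in the open notch beside it, then pull the sample tray all the way out by its black grip. Turn every cup draining mouth-down on the mat the right way up and stand it in the pulled-out tray, then slide the loaded tray fully home under the head with the cups still standing mouth-up and the pin still parked. Leave the wash bottle, bulb and flask where they are.

Things in the scene. Friction and masses are not known exactly. Their poses are not given: they have to be found in the camera images.
- pin: lock pin, 50 g: red grip 24 mm in diameter, 26 mm tall, on a steel shank 10 mm in diameter, 44 mm long. Origin on its axis at the underside of the grip (shoulder); z along the grip, up when standing. At the start it hangs by its shoulder in the bore of the aluminium bracket, its shank passing through a hole in the tray's front plate, so the tray is locked
- bore (a point): middle of the lock bore (12.5 to 13.5 mm wide, through a plate 12 mm thick) in the top face of the aluminium bracket, 55 mm above the table; axes as the analyser's
- notch (a point): middle of the parking notch in the same bracket, 70 mm to the left (analyser's +y) of the bore: a slot 14 mm wide through the same plate, open to the front (analyser's -x). The point lies in the plate's top face, 20 mm in from the open end, 12 mm short of the closed end. A pin let down here hangs by its shoulder, shank below; free space under it
- analyser: cream analyser, fixed, place and yaw vary, 320 mm wide, 160 tall. Origin at table height; its +x points to the back, -x to its front (robot side), +y to the left seen from the robot. In its frame (mm): the head overhangs the tray's home from x = 20 back, from 115 up; housing from x = 75 back; cheeks at y +-145 to 160 from x = 20 back; aluminium lock bracket x -75 to -25, y 120 to 260, top 55 up
- tray (a joint): travel of the sample tray in m: 0 = home under the head (as it starts), 0.13 = pulled fully out to the front (analyser's -x). It stays where it is left; about 2 N of friction
- tray_floor (a point): middle of the top of the tray's floor, 14 mm above the table; axes as the analyser's; moves with the tray. Blue tray, 82 mm (x) by 262 mm (y) inside, rim 10 mm above the floor, 4 mm thick; room for three cups side by side along y, 85 mm apart
- tray_knob (a point): centre of the top of the tray's black grip: upright cylinder 24 mm in diameter, 28 mm tall, top 48 mm above the table, 70 mm ahead (analyser's -x) of the tray's middle. It stands on the tray's steel front plate (top 20 mm above the table; 45 to 90 mm ahead of the tray's middle, y -140 to 170 mm). Moves with the tray
- mat: dark drying mat, fixed, 200 mm (x) by 340 mm (y), 4 mm thick; origin at the middle of its underside; place and yaw vary
- wash_bottle: white wash bottle with green cap, 60 mm in diameter, 170 mm tall, origin under its base; a bystander
- bulb: blue pipette bulb, 56 mm in diameter, 80 mm tall, origin under its base; a bystander
- flask: small glass volumetric flask, 64 mm in diameter, 130 mm tall, origin under its base; a bystander
- cup0: square plastic cup, 50 mm wide outside, 70 mm tall, walls 3 mm, base 4 mm, white with a blue band round its mouth, about 60 g. Origin at the middle of the cup (35 mm from either end); z axis points out of the closed base: z up = mouth-down (as it starts on the mat), z down = mouth-up; x and y are square to its flat sides. It lies stably on a flat side. May be absent
- cup1: square plastic cup, 50 mm wide outside, 70 mm tall, walls 3 mm, base 4 mm, white with a blue band round its mouth, about 60 g. Origin at the middle of the cup (35 mm from either end); z axis points out of the closed base: z up = mouth-down (as it starts on the mat), z down = mouth-up; x and y are square to its flat sides. It lies stably on a flat side. May be absent
- cup2: square plastic cup, 50 mm wide outside, 70 mm tall, walls 3 mm, base 4 mm, white with a blue band round its mouth, about 60 g. Origin at the middle of the cup (35 mm from either end); z axis points out of the closed base: z up = mouth-down (as it starts on the mat), z down = mouth-up; x and y are square to its flat sides. It lies stably on a flat side. May be absent

How it is judged:
By the outcome, as a careful person would: the job done as asked, in the order asked, and still so for the second after the job is handed in, with the robot touching nothing.
Of cup0, cup1, cup2 only 2 to 3 are there at a start; the rules pass over those that are not, and their reading is None.
At some moment in a run one of cup0, cup1, cup2 may be knocked a few centimetres aside while the robot is not near it.
It also fails if it takes over 210 s, if anything falls off the work surface, if the arm or the gripper's body presses on something with over 40 N, if the wrist force passes 120 N, or if a joint passes its speed limit or range.

### The arm

A 7-joint arm with a two-finger parallel gripper is mounted at the origin on the work surface. World frame = base frame: x ahead of the robot, y to its left, z up, the work surface at z = 0. Lengths are in m, angles in degrees, forces in N, time in s.
With the tool pointing down it reaches from about 0.4 to 0.925 m from the base axis. Payload 4.1 kg.
Tool frame: the origin (TCP) lies midway between the tips of the shut fingers; the grasp point (between the pads) lies 19 mm behind it; z points along the fingers, y is the line along which they close (so a half turn about z gives the same grasp; the last joint's range is limited). The gripper opens to 85 mm and grips with 20 to 120 N. Pads are 22 mm wide; open, the fingers measure 114 mm over their backs; the gripper's body (76 mm by 85 mm) begins 54 mm behind the grasp point. The pads swing forward as they close: fully open they stand 13 mm farther back than shut.
Start: joints at [70.417, 22.827, 2.584, 88.041, -1.071, 69.15, -2.905], TCP at [0.156, -0.631, 0.231] pointing down, gripper open.
Joint ranges: [-161.44, 161.44], [-28.35, 127.94], [-78.24, 83.42], [0, 140.83], [-78.03, 258.03], [13.02, 114.36], [-168.23, 168.23]. Speed limits (degrees/s): [147.25, 147.25, 180, 180, 180, 180, 180].

### API

Orientations are given as [roll, pitch, yaw] about the fixed x, y, z axes, in that order (R = Rz(yaw) Ry(pitch) Rx(roll)).
In Python, from bench import manip, cams, ticket gives the robot as it stands.
- The arm moves only by the tool move_arm, never from a script. Its argument "rows" is a list of rows, each a list of 7 numbers: the shift along the tool's x, y, z in mm, then the turn, a rotation vector about the tool's x, y, z in rad, then the closure, from -1 (fully open) to 1 (shut). In form: [[x, y, z, ax, ay, az, claw], ...]. A call has 1 to 10 rows; each row shifts and turns the commanded pose from where the row before left it, along the tool's axes as they then stand; what a row does not reach is not made up. A row lasts 1/8 s, in which the tool goes at most 62.5 mm and 10.7 degrees, less where a joint would pass 70% of its speed; a pose out of reach is approached as far as the arm can. A call with a gripper value outside its range is refused whole. The fingers move at their own pace and stop on an object; "newtons" is the grip in N (left out, the last holds). Time passes only in rows, so rows that do not move let the fingers close. It gives the time, the measured TCP pose, the force, the opening and the grip force at its end, in the units of the state.
- manip.get_obs(): the state, without advancing time (a new reading comes with each control period).
- cams.snapshot(name): name is "scene" or "top" or "wrist"; returns a dict with "color" (384x512x3 uint8, red, green, blue), "z_map" (384x512 float32, m along the optical axis (not along the pixel's ray), 0 where there is no reading), "fx", "fy", "cx", "cy" (pixels), "R" (3x3) and "t" (3): a world point X has camera coordinates R X + t; the wrist camera has in their place "T_tool_cam" (4x4, takes a point from camera to tool coordinates, whose origin is the TCP and whose axes are the flange's). Camera axes: x right, y down, z forward; pixel columns grow to the right and rows downward; lengths in m; the calibration is good to about 2 mm. A picture is of the moment at which its call begins: read the wrist's pose just before it.
- ticket.close_job(): hands the job in; it is judged then, once.
The state is a dict: "time_s": time; "q": joint angles; "dq": joint speeds; "effort": joint torques, N m; "tcp_pos": TCP position; "eef_rot": TCP orientation; "force": force on the tool from outside, world axes, zero at the start; "ft_torque": the same for the moment, N m; "width": finger opening in m; "grasp_force": force on a finger pad.
Only numpy, scipy, OpenCV 4.12 (cv2) and the standard library are available. Lean on these libraries where they do the work, as an engineer would, in place of code of your own. Each camera call takes 0.05 s, during which the arm holds its last target. There are 200 camera calls.

## Working session

There is one attempt and no reset: what is moved stays moved. The work goes in short steps, Python scripts to look and compute and a tool call to move; the robot and the scene stay as the last step left them, time stands still between calls to the robot, and variables do not carry over. Pictures are saved under pics/ and viewed, at most 14 in all, crops included, and the job is handed in when it is done.

Besides the shell and the picture viewer there is one more tool, called after "Emit:" in YAML: its name, and indented under it one key for each argument. move_arm: Moves the arm, as the interface text tells. Its arguments: {"type":"object","properties":{"rows":{"type":"array","items":{"type":"array","items":{"type":"number"}}},"newtons":{"type":"number"}},"required":["rows"]}

```bash
ls; mkdir -p pics
cat > h.py <<'E'
from bench import manip, cams, ticket
import numpy as np, cv2
from scipy.spatial.transform import Rotation as Ro
def snap(n):
    o=manip.get_obs(); s=cams.snapshot(n)
    if n=="wrist":
        T=np.eye(4);T[:3,:3]=Ro.from_euler('xyz',o["eef_rot"],degrees=True).as_matrix();T[:3,3]=o["tcp_pos"]
        C=T@np.array(s["T_tool_cam"]); s["R"]=C[:3,:3].T; s["t"]=-C[:3,:3].T@C[:3,3]
    s["R"]=np.array(s["R"]);s["t"]=np.array(s["t"]).ravel()
    return s
def save(s,f): cv2.imwrite("pics/"+f,cv2.cvtColor(s["color"],cv2.COLOR_RGB2BGR))
def cloud(s):
    z=s["z_map"];v,u=np.indices(z.shape)
    P=np.stack([(u-s["cx"])/s["fx"]*z,(v-s["cy"])/s["fy"]*z,z],-1)
    return (P-s["t"])@s["R"]
def ray(s,u,v,h):
    d=np.array([(u-s["cx"])/s["fx"],(v-s["cy"])/s["fy"],1])@s["R"]; c=-s["R"].T@s["t"]
    return c+d*(h-c[2])/d[2]
def proj(s,X):
    p=s["R"]@np.array(X)+s["t"]; return p[0]/p[2]*s["fx"]+s["cx"],p[1]/p[2]*s["fy"]+s["cy"]
E
python3 - <<'E'
from h import *
print(manip.get_obs())
for n in("scene","top"):
    s=snap(n);save(s,n+"0.png");print(n,-s["R"].T@s["t"],s["fx"]);np.savez(n+"0.npz",**s)
E
```

```text
pics
{'time_s': 0.0, 'q': array([70.41633   , 22.87245129,  2.5788387 , 88.11455507, -1.07323183,
       69.14929425, -2.90495829]), 'dq': array([-0.1295808 ,  0.07359911,  0.00957211,  0.09813213, -0.10757753,
        0.02288376, -0.03319693]), 'effort': array([-1.45819276e-04, -4.75132012e+01,  1.36491280e+00, -2.54218465e+01,
        1.17003170e-02,  9.48395580e-03,  1.48309717e-06]), 'tcp_pos': array([ 0.15616588, -0.63030719,  0.230254  ]), 'eef_rot': array([-1.79887978e+02,  5.55279527e-03,  1.39184026e+01]), 'force': array([ 0.46529591, -0.31333378, -0.01662371]), 'ft_torque': array([ 0.01223646, -0.00234261,  0.05680718]), 'grasp_force': 0.0, 'width': 0.08532499487274382}
scene [0.85994699 0.5152275  0.99107196] 447.5749221733191
top [ 0.35794819 -0.07948347  1.42755473] 481.76264632014596
```

View pics/top0.png

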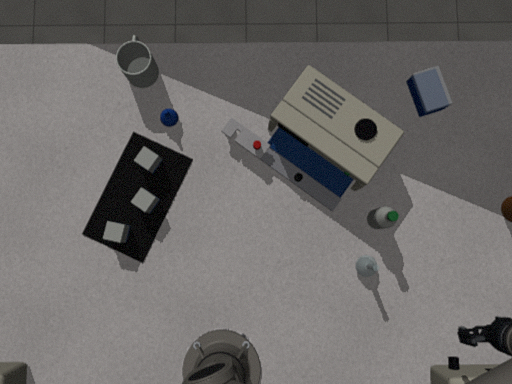

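View pics/scene0.png

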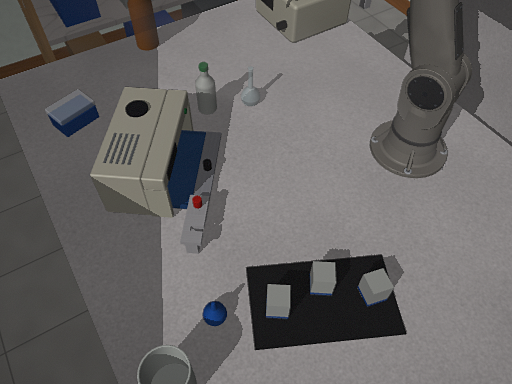

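The top view shows the analyser at about (335,125) with the pin at (257,145), the knob at (298,177) and the notch at about (232,130). Three cups stand on the mat at (148,159), (145,200) and (116,232). The bulb is at (169,117), the flask at (367,266) and the bottle at (387,216). The scene view agrees.

Run:
```python
from h import *
for n in("top","scene"):
    s=dict(np.load(n+"0.npz"));P=cloud(s);c=s["color"].astype(int);ok=s["z_map"]>0
    Z=P[...,2]
    def rects(m,name,amin=40):
        k,l,st,ce=cv2.connectedComponentsWithStats(m.astype(np.uint8))
        for i in range(1,k):
            if st[i,4]<amin: continue
            p=P[l==i]; r=cv2.minAreaRect((p[:,:2]*1000).astype(np.float32))
            print(n,name,st[i,4],np.round(ce[i]),"rect",np.round(r[0],1),np.round(r[1],1),round(r[2],1),"z",np.round(np.median(p[:,2]),4),"med",np.round(np.median(p[:,:2],0),3))
    rects(ok&(Z>.066)&(Z<.082),"cups/70")
    rects(ok&(Z>.152)&(Z<.168),"head160",300)
    rects(ok&(Z>.050)&(Z<.060),"brk55")
    r=(c[...,0]>120)&(c[...,1]<70)&(c[...,2]<70)
    v,u=np.nonzero(r&(Z>.05)&(Z<0.09)); print(n,"pin",len(u),ray(s,u.mean(),v.mean(),.078))
    k=(c.sum(2)<70)&(Z>.04)&(Z<.053);rects(k,"knob",15)
    rects((c.sum(2)<110)&(Z<.012)&ok,"mat",2000)
```

```text
top cups/70 72 [129.  53.] rect [906.  263.1] [29.6 84.6] 42.4 z 0.0745 med [0.918 0.271]
top cups/70 71 [143.  75.] rect [851.6 225.3] [36.  94.1] 27.8 z 0.0741 med [0.841 0.216]
top cups/70 1065 [432.  88.] rect [ 800.6 -617.4] [122.1  84.2] 16.5 z 0.0707 med [ 0.801 -0.617]
top cups/70 316 [146. 158.] rect [602.3 211. ] [52.9 49.4] 55.0 z 0.0745 med [0.603 0.21 ]
top cups/70 327 [143. 199.] rect [483.8 217.4] [51.9 50. ] 54.8 z 0.0749 med [0.483 0.217]
top cups/70 332 [113. 231.] rect [394.1 297.6] [52.7 49.9] 77.1 z 0.0746 med [0.394 0.297]
top cups/70 168 [459. 365.] rect [  26.6 -672.6] [ 32.  124.4] 0.0 z 0.0729 med [ 0.02  -0.639]
top cups/70 44 [ 11. 368.] rect [ 28.1 571.2] [52.1 13.9] 68.2 z 0.0736 med [0.03  0.561]
top head160 7615 [336. 124.] rect [ 675.5 -320.1] [320.2 184.1] 53.3 z 0.1607 med [ 0.674 -0.318]
top brk55 646 [245. 137.] rect [661.9 -73.1] [139.9  51.5] 53.3 z 0.0556 med [ 0.663 -0.072]
top brk55 43 [367. 266.] rect [ 289.7 -417.8] [31.1 25.9] 26.6 z 0.0535 med [ 0.293 -0.414]
top pin 13 [ 0.64210061 -0.10477917  0.078     ]
top knob 20 [413.  86.] rect [ 
[... 2221 characters left out ...]
[ 0.765 -0.191]
scene brk55 53 [321. 284.] rect [498.  233.5] [20.3 54. ] 32.6 z 0.0554 med [0.5   0.234]
scene brk55 70 [373. 290.] rect [407.4 306.5] [36.3 70. ] 31.3 z 0.0552 med [0.414 0.31 ]
scene brk55 44 [214. 309.] rect [733.2 155.1] [18.7 22.1] 65.6 z 0.0531 med [0.734 0.16 ]
scene brk55 42 [276. 309.] rect [615.2 230.4] [ 7.4 50.3] 48.0 z 0.0547 med [0.618 0.229]
scene brk55 62 [157. 364.] rect [884.3 205. ] [78.1 22.6] 7.3 z 0.0553 med [0.886 0.199]
scene pin 65 [ 0.63876148 -0.10398901  0.078     ]
scene knob 43 [207. 162.] rect [ 546.8 -225. ] [19.8 18.9] 78.4 z 0.0461 med [ 0.548 -0.223]
scene mat 9118 [320. 306.] rect [497.9 248.4] [200.7 338.1] 64.4 z 0.0033 med [0.515 0.26 ]
```

```bash
cat >> h.py <<'E'
import json,sys
A0=np.array([.588,-.2558]);AY=-36.7
def an(x,y,z=0):  # analyser mm -> world m
    c,s=np.cos(np.radians(AY)),np.sin(np.radians(AY)); return np.array([A0[0]+(c*x-s*y)/1e3,A0[1]+(s*x+c*y)/1e3,z/1e3])
def to(X,rpy=None):
    """tool-frame turn to rpy (done first), then tool-frame shift (mm) to X, both totals"""
    o=manip.get_obs();R=Ro.from_euler('xyz',o["eef_rot"],degrees=True)
    R2=R if rpy is None else Ro.from_euler('xyz',rpy,degrees=True)
    rv=(R.inv()*R2).as_rotvec(); d=R2.inv().apply((np.array(X)-o["tcp_pos"])*1e3)
    open("log.txt","a").write(json.dumps([list(map(float,o[k])) for k in("q","tcp_pos","eef_rot")])+"\n")
    print("turn",np.round(rv,4),"deg",np.round(np.degrees(np.linalg.norm(rv)),1),"shift",np.round(d,1),"tcp",np.round(o["tcp_pos"],4),np.round(o["eef_rot"],1),"q",np.round(o["q"]),"w",round(o["width"],4),"F",np.round(o["force"],1),"t",round(o["time_s"],1))
E
python3 - <<'E'
from h import *
s=cams.snapshot("wrist");print(np.round(s["T_tool_cam"],3))
to([.156,-.63,.36],[180,0,-36.7])
to(an(-50,154,200),[180,0,-36.7]);print(an(-50,154,200))
E
```

```text
[[ 0.    -0.952 -0.306  0.077]
 [ 1.     0.    -0.     0.   ]
 [ 0.001 -0.306  0.952 -0.142]
 [ 0.     0.     0.     1.   ]]
turn [-1.300e-03  8.000e-04  8.834e-01] deg 50.6 shift [  -0.4   -0.3 -129.5] tcp [ 0.1562 -0.6305  0.2305] [-179.9    0.    13.9] q [70. 23.  3. 88. -1. 69. -3.] w 0.0856 F [0.6 0.5 1. ] t 0.1
turn [-1.300e-03  8.000e-04  8.834e-01] deg 50.6 shift [  72.3 -712.5   30.5] tcp [ 0.1562 -0.6305  0.2305] [-179.9    0.    13.9] q [70. 23.  3. 88. -1. 69. -3.] w 0.0856 F [0.6 0.5 1. ] t 0.1
[ 0.63994549 -0.10244529  0.2       ]
```

Emit:
move_arm:
  rows:
    - [0,0,-45,0,0,-0.17,-1]
    - [0,0,-45,0,0,-0.17,-1]
    - [0,0,-40,0,0,-0.17,-1]
    - [0,0,0,0,0,-0.17,-1]
    - [0,0,0,0,0,-0.17,-1]
    - [0,0,0,0,0,-0.17,-1]
    - [0,0,0,0,0,-0.17,-1]
    - [0,0,0,0,0,-0.17,-1]
    - [0,0,0,0,0,-0.17,-1]
    - [0,0,0,0,0,-0.17,-1]

```text
time_s: 1.4
tcp_pos: [0.1562, -0.6308, 0.3608]
eef_rot: [-180.0, -0.1, 111.6]
force: [-0.9, -0.7, -0.3]
width: 0.0855
grasp_force: 0.0
```

Emit:
move_arm:
  rows:
    - [0,0,0,0,0,-0.17,-1]
    - [0,0,0,0,0,-0.17,-1]
    - [0,0,0,0,0,-0.17,-1]
    - [-4,40,0,0,0,-0.05,-1]
    - [-5,47,0,0,0,0,-1]
    - [-5,47,0,0,0,0,-1]
    - [-5,47,0,0,0,0,-1]
    - [-5,47,0,0,0,0,-1]
    - [-5,47,0,0,0,0,-1]
    - [-5,47,0,0,0,0,-1]

```text
time_s: 2.65
tcp_pos: [0.3777, -0.3928, 0.3611]
eef_rot: [-180.0, -0.0, 143.4]
force: [-0.6, -0.6, -0.5]
width: 0.0853
grasp_force: 0.0
```

Emit:
move_arm:
  rows:
    - [-5,47,0,0,0,0,-1]
    - [-5,47,0,0,0,0,-1]
    - [-5,47,0,0,0,0,-1]
    - [-5,47,0,0,0,0,-1]
    - [-5,47,0,0,0,0,-1]
    - [-5,47,0,0,0,0,-1]
    - [-5,47,0,0,0,0,-1]
    - [-2,20,0,0,0,0,-1]
    - [0,0,0,0,0,0,-1]

```text
time_s: 3.78
tcp_pos: [0.615, -0.1349, 0.3608]
eef_rot: [-180.0, -0.1, 143.5]
force: [-0.5, -0.3, 1.0]
width: 0.0856
grasp_force: 0.0
```

Run:
```python
from h import *
to(an(-50,154,200),[180,0,143.3])
s=snap("wrist");save(s,"w1.png");P=cloud(s);np.savez("w1.npz",**s)
c=s["color"].astype(int)
r=(c[...,0]>110)&(c[...,1]<70)&(c[...,2]<70)&(P[...,2]>.05)
v,u=np.nonzero(r);print(len(u),u.mean() if len(u) else 0)
if len(u):
  t=r&(P[...,2]>.077);v,u=np.nonzero(t);(cx,cy),rr=cv2.minEnclosingCircle(np.stack([u,v],1).astype(np.float32));print(cx,cy,rr,ray(s,cx,cy,.081),np.median(P[t],0))
```

```text
turn [-0.0003 -0.0011  0.0043] deg 0.3 shift [ -0.6  40.9 160.8] tcp [ 0.615  -0.1349  0.3608] [-1.800e+02 -1.000e-01  1.435e+02] q [ 37.  21. -39.  79.  13.  85.  52.] w 0.0856 F [-0.5 -0.3  1. ] t 3.8
224 284.16964285714283
284.0 150.0 8.602425575256348 [ 0.63476272 -0.10681617  0.081     ] [ 0.63515138 -0.10681394  0.08061533]
```

View pics/w1.png

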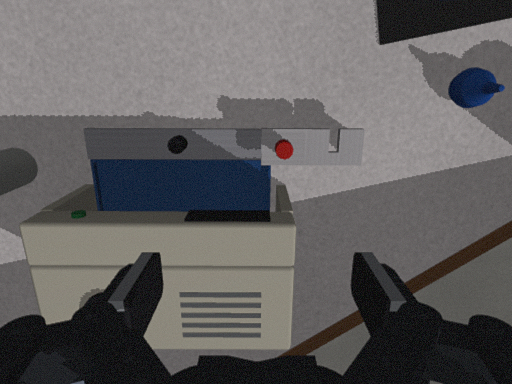

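Run:
```python
from h import *
s=dict(np.load("w1.npz"));P=cloud(s)
m=(abs(P[...,2]-.055)<.004)&(abs(P[...,0]-.66)<.12)&(abs(P[...,1]+.07)<.12)
k,l,st,ce=cv2.connectedComponentsWithStats(m.astype(np.uint8));i=1+st[1:,4].argmax()
p=P[l==i];print(st[i],cv2.minAreaRect((p[:,:2]*1e3).astype(np.float32)),np.median(p[:,2]))
u0,v0=[int(x) for x in proj(s,an(-50,190,55))]
for a in [(-50,154,81),(-55,224,55)]: print(proj(s,an(*a)))
im=s["color"][max(v0-70,0):v0+80,max(u0-110,0):u0+110];cv2.imwrite("pics/w1c.png",cv2.cvtColor(cv2.resize(im,None,fx=3.4,fy=3.4),cv2.COLOR_RGB2BGR));print(u0-110,v0-70)
```

```text
[ 261  128  104   37 3142] ((658.984130859375, -74.63580322265625), (140.21234130859375, 49.921592712402344), 53.237266540527344) 0.054700974159566235
(np.float64(289.02979656520415), np.float64(151.19664716637402))
(np.float64(338.3016956039441), np.float64(144.3024529063178))
203 77
```

The wrist view shows the bracket at (261-362, 128-165), with the pin at (284,150) and the notch slot at columns 329-339. That puts the bore at y=150 and the notch at y=220 in the analyser frame.

```bash
sed -i 's/^A0=.*/A0=np.array([.586,-.2563]);AY=-36.75/' h.py
python3 - <<'E'
from h import *
print(an(-50,150))
to([.6358,-.1062,.057],[180,0,143.25])
E
```

```text
[ 0.635686  -0.1061957  0.       ]
turn [-0.0016 -0.0004  0.0023] deg 0.2 shift [  1.1  37.4 303.9] tcp [ 0.6143 -0.1369  0.3609] [-179.9   -0.   143.4] q [ 37.  20. -39.  79.  13.  85.  52.] w 0.0854 F [-0.5 -0.8 -0.4] t 3.8
```

Emit:
move_arm:
  rows:
    - [1,37,50,0,0,0.002,-0.6]
    - [0,0,50,0,0,0,-0.4]
    - [0,0,50,0,0,0,-0.4]
    - [0,0,50,0,0,0,-0.4]
    - [0,0,50,0,0,0,-0.4]
    - [0,0,35,0,0,0,-0.4]
    - [0,0,0,0,0,0,-0.4]

```text
time_s: 4.7
tcp_pos: [0.6326, -0.1088, 0.0735]
eef_rot: [-179.7, -0.3, 143.1]
force: [-0.0, -0.7, 1.0]
width: 0.0596
grasp_force: 0.0
```

Run:
```python
from h import *
to([.6358,-.1062,.057],[180,0,143.25])
s=snap("wrist");save(s,"w2.png")
c=s["color"].astype(int);P=cloud(s)
r=(c[...,0]>90)&(c[...,0]>2.2*c[...,1])&(c[...,0]>2.2*c[...,2])&(P[...,2]>.077)&(P[...,2]<.09)
v,u=np.nonzero(r);print(len(u),np.median(P[r],0) if len(u) else 0, (u.min(),u.max(),v.min(),v.max()) if len(u) else 0, ray(s,(u.min()+u.max())/2,(v.min()+v.max())/2,.081) if len(u) else 0)
```

```text
turn [-0.0051 -0.0049 -0.0027] deg 0.4 shift [-1.   3.9 16.5] tcp [ 0.6326 -0.1088  0.0735] [-179.7   -0.3  143.1] q [ 31.  35. -35.  97.  23.  57.  41.] w 0.0596 F [-0.  -0.7  1. ] t 4.7
1476 [ 0.63530029 -0.10737653  0.08074918] (np.int64(242), np.int64(290), np.int64(244), np.int64(287)) [ 0.63516408 -0.10664657  0.081     ]
```

Emit:
move_arm:
  rows:
    - [-0.6,3,8,0,0,0,-0.4]
    - [0,0,8,0,0,0,-0.4]
    - [0,0,0,0,0,0,-0.4]
    - [0,0,0,0,0,0,-0.4]

```text
time_s: 5.25
tcp_pos: [0.6385, -0.1036, 0.0606]
eef_rot: [180.0, 0.0, 143.3]
force: [-0.8, -0.4, -0.7]
width: 0.0596
grasp_force: 0.0
```

Run:
```python
from h import *
to([.6353,-.1065,.057],[180,0,143.25])
```

```text
turn [0.0001 0.0006 0.0008] deg 0.1 shift [ 0.9 -4.2  3.6] tcp [ 0.6385 -0.1036  0.0606] [180.    0.  143.3] q [ 30.  36. -34.  97.  24.  55.  40.] w 0.0596 F [-0.8 -0.4 -0.7] t 5.2
```

Emit:
move_arm:
  rows:
    - [1,-4,3.5,0,0,0,-0.4]
    - [0,0,0,0,0,0,-0.4]
    - [0,0,0,0,0,0,0.2]
    - [0,0,0,0,0,0,1]
    - [0,0,0,0,0,0,1]
    - [0,0,0,0,0,0,1]
    - [0,0,0,0,0,0,1]
    - [0,0,0,0,0,0,1]
  newtons: 40

```text
time_s: 6.25
tcp_pos: [0.6354, -0.1061, 0.0571]
eef_rot: [180.0, 0.0, 143.3]
force: [0.4, -0.3, 2.3]
width: 0.0226
grasp_force: 39.2
```

Emit:
move_arm:
  rows:
    - [0,0,-8,0,0,0,1]
    - [0,0,-12,0,0,0,1]
    - [0,0,-15,0,0,0,1]
    - [0,0,-20,0,0,0,1]
    - [0,0,-5,0,0,0,1]
    - [2,23,0,0,0,0,1]
    - [2,23,0,0,0,0,1]
    - [1,24,0,0,0,0,1]
    - [0,0,0,0,0,0,1]
    - [0,0,0,0,0,0,1]

```text
time_s: 7.5
tcp_pos: [0.6723, -0.0485, 0.1165]
eef_rot: [-179.9, -0.0, 143.2]
force: [0.4, -0.9, 0.0]
width: 0.0226
grasp_force: 39.3
```

Run:
```python
from h import *
X=np.array([.6353,-.1063,.117])+an(-5,70)-an(0,0)
to(X,[180,0,143.25]);print(X)
s=snap("wrist");save(s,"w3.png")
```

```text
turn [-0.0018 -0.0001 -0.0001] deg 0.1 shift [ 0.1  1.5 -0.5] tcp [ 0.6723 -0.0485  0.1165] [-179.9   -0.   143.2] q [ 25.  35. -36.  90.  22.  62.  37.] w 0.0226 F [ 0.4 -0.9  0. ] t 7.5
[ 0.67317645 -0.04722061  0.117     ]
```

View pics/w3.png

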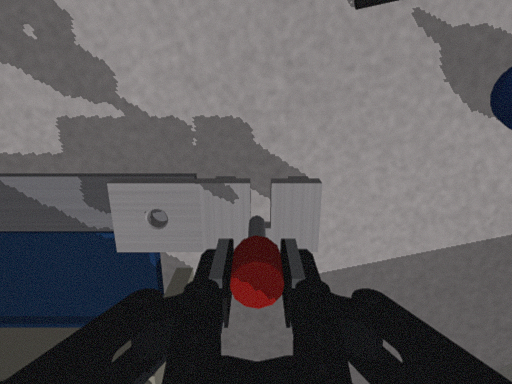

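The pin is held clear of the plate. The bore shows at (157,217) and the slot at columns 250-271.

Run:
```python
from h import *
s=snap("wrist");P=cloud(s)
c,sn=np.cos(np.radians(AY)),np.sin(np.radians(AY));Rt=np.array([[c,sn],[-sn,c]])
f=lambda X:np.round(Rt@(X[:2]-A0)*1e3,1)
m=(abs(P[...,2]-.055)<.006)
for v in(190,200,210):
    row=np.nonzero(m[v])[0];row=row[(row>105)&(row<330)];g=np.nonzero(np.diff(row)>5)[0]
    print(v,[(row[i],row[i+1],f(ray(s,row[i],v,.055)),f(ray(s,row[i+1],v,.055))) for i in g])
print("bore",f(ray(s,157,217,.055)),"tcp",f(manip.get_obs()["tcp_pos"]))
```

```text
190 [(np.int64(250), np.int64(272), array([-69.4, 212.1]), array([-69.4, 226.5]))]
200 [(np.int64(250), np.int64(271), array([-62.5, 212.1]), array([-62.5, 225.9]))]
210 [(np.int64(150), np.int64(163), array([-55.4, 145.3]), array([-55.4, 154. ])), (np.int64(250), np.int64(271), array([-55.4, 212. ]), array([-55.4, 226. ]))]
bore [-50.4 149.5] tcp [-54.8 217.7]
```

Emit:
move_arm:
  rows:
    - [0,1.5,0,0,0,0,1]
    - [0,0,15,0,0,0,1]
    - [0,0,10,0,0,0,1]
    - [0,0,10,0,0,0,1]
    - [0,0,10,0,0,0,1]
    - [0,0,8,0,0,0,1]
    - [0,0,3,0,0,0,1]
    - [0,0,0,0,0,0,1]
    - [0,0,0,0,0,0,1]

```text
time_s: 8.72
tcp_pos: [0.6743, -0.0459, 0.0613]
eef_rot: [180.0, 0.0, 143.3]
force: [0.2, -0.5, -0.5]
width: 0.0226
grasp_force: 39.3
```

Emit:
move_arm:
  rows:
    - [0,0,2.5,0,0,0,1]
    - [0,0,1.5,0,0,0,1]
    - [0,0,0,0,0,0,1]
    - [0,0,0,0,0,0,0.3]
    - [0,0,0,0,0,0,0.0]
    - [0,0,0,0,0,0,-0.4]
    - [0,0,0,0,0,0,-0.4]
    - [0,0,-20,0,0,0,-0.4]
    - [0,0,-40,0,0,0,-0.4]
    - [0,0,-40,0,0,0,-0.4]

```text
time_s: 9.98
tcp_pos: [0.6742, -0.0457, 0.1593]
eef_rot: [180.0, 0.1, 143.3]
force: [-0.0, -0.9, -0.4]
width: 0.06
grasp_force: 0.0
```

Emit:
move_arm:
  rows:
    - [0,0,0,0,0,0,-0.4]
    - [0,0,0,0,0,0,-0.4]

```text
time_s: 10.22
tcp_pos: [0.6738, -0.046, 0.1574]
eef_rot: [-180.0, 0.0, 143.3]
force: [0.3, 0.5, -0.5]
width: 0.0597
grasp_force: 0.0
```

Run:
```python
from h import *
s=snap("wrist")
c=s["color"].astype(int);P=cloud(s);cc,sn=np.cos(np.radians(AY)),np.sin(np.radians(AY));Rt=np.array([[cc,sn],[-sn,cc]])
r=(c[...,0]>90)&(c[...,0]>2.2*c[...,1])&(c[...,0]>2.2*c[...,2])&(P[...,2]>.05)
p=P[r];print(len(p),np.percentile(p[:,2],[5,50,95]),Rt@(np.median(p[p[:,2]>.077][:,:2],0)-A0)*1e3)
t=snap("top");c=t["color"].astype(int);Q=cloud(t);k=(c.sum(2)<90)&(Q[...,2]>.04)&(Q[...,2]<.053)&(abs(Q[...,0]-.546)<.03)&(abs(Q[...,1]+.225)<.03)
print("knob top",np.median(Q[k],0),Rt@(np.median(Q[k][:,:2],0)-A0)*1e3)
c=s["color"].astype(int);k=(c.sum(2)<120)&(P[...,2]>.044)&(P[...,2]<.052)&(abs(P[...,0]-.546)<.03)&(abs(P[...,1]+.225)<.03)
print(k.sum());print("knob wrist",np.median(P[k],0),Rt@(np.median(P[k][:,:2],0)-A0)*1e3)
to(an(-50,0,130),[180,0,143.25])
```

```text
730 [0.07969469 0.08074013 0.0818312 ] [-55.16146193 220.02843276]
knob top [ 0.54737454 -0.22509736  0.04849687] [-49.61810042   1.89067253]
50
knob wrist [ 0.55398782 -0.21947469  0.04533049] [-47.68336813  10.35274725]
turn [-0.0014 -0.0014  0.0006] deg 0.1 shift [  -6.  -220.4   25.8] tcp [ 0.673  -0.0462  0.1558] [-1.799e+02 -1.000e-01  1.433e+02] q [ 26.  33. -37.  88.  21.  66.  38.] w 0.0599 F [0.2 0.3 0.4] t 10.3
```

Emit:
move_arm:
  rows:
    - [-1,-40,0,0,0,0,-0.4]
    - [-1,-45,0,0,0,0,-0.4]
    - [-1,-45,0,0,0,0,-0.4]
    - [-1,-45,0,0,0,0,-0.4]
    - [-2,-44,0,0,0,0,-0.4]
    - [0,0,40,0,0,0,-0.4]
    - [0,0,0,0,0,0,-0.4]
    - [0,0,0,0,0,0,-0.4]

```text
time_s: 11.32
tcp_pos: [0.5485, -0.224, 0.1172]
eef_rot: [180.0, -0.0, 143.4]
force: [0.4, 0.4, 0.1]
width: 0.0594
grasp_force: 0.0
```

Run:
```python
from h import *
s=snap("wrist");P=cloud(s);cc,sn=np.cos(np.radians(AY)),np.sin(np.radians(AY));Rt=np.array([[cc,sn],[-sn,cc]])
c=s["color"].astype(int);k=(c.sum(2)<140)&(P[...,2]>.044)&(P[...,2]<.052)&(abs(P[...,0]-.546)<.03)&(abs(P[...,1]+.225)<.03)
print(k.sum());print("knob wrist",np.median(P[k],0),Rt@(np.median(P[k][:,:2],0)-A0)*1e3)
to(an(-50,0,24),[180,0,143.25])
```

```text
849
knob wrist [ 0.54497169 -0.22655954  0.04765769] [-50.6685397   -0.71859267]
turn [0.0011 0.0013 0.0024] deg 0.2 shift [ 1.1 -3.7 93.8] tcp [ 0.549  -0.2241  0.1178] [1.799e+02 1.000e-01 1.434e+02] q [ 46.  27. -36. 102.  18.  57.  56.] w 0.0597 F [-0.  -0.3  1.1] t 11.4
```

Emit:
move_arm:
  rows:
    - [1,-4,25,0,0,0,-0.4]
    - [0,0,30,0,0,0,-0.4]
    - [0,0,25,0,0,0,-0.4]
    - [0,0,13,0,0,0,-0.4]
    - [0,0,0,0,0,0,-0.4]
    - [0,0,0,0,0,0,1]
    - [0,0,0,0,0,0,1]
    - [0,0,0,0,0,0,1]
    - [0,0,0,0,0,0,1]
    - [0,0,0,0,0,0,1]
  newtons: 50

```text
time_s: 12.62
tcp_pos: [0.5467, -0.2264, 0.0254]
eef_rot: [179.8, 0.2, 143.3]
force: [2.2, 4.1, 6.0]
width: 0.0224
grasp_force: 49.3
```

Emit:
move_arm:
  rows:
    - [10,0,0,0,0,0,1]
    - [20,0,0,0,0,0,1]
    - [20,0,0,0,0,0,1]
    - [20,0,0,0,0,0,1]
    - [20,0,0,0,0,0,1]
    - [20,0,0,0,0,0,1]
    - [15,0,0,0,0,0,1]
    - [5,0,0,0,0,0,1]
    - [0,0,0,0,0,0,1]
    - [0,0,0,0,0,0,1]

```text
time_s: 13.88
tcp_pos: [0.4429, -0.1489, 0.0254]
eef_rot: [179.8, 0.2, 143.3]
force: [0.7, 4.0, 9.3]
width: 0.0224
grasp_force: 51.2
```

Run:
```python
from h import *
to(an(-180,0,24),[180,0,143.25])
```

```text
turn [0.0029 0.0037 0.0016] deg 0.3 shift [ 1.1 -0.4  1.4] tcp [ 0.4429 -0.1489  0.0254] [179.8   0.2 143.3] q [ 44.  23. -35. 123.  21.  40.  47.] w 0.0224 F [0.7 4.  9.3] t 13.9
```

Emit:
move_arm:
  rows:
    - [2.5,0,0,0,0,0,1]
    - [0,0,0,0,0,0,1]
    - [0,0,0,0,0,0,0]
    - [0,0,0,0,0,0,-1]
    - [0,0,0,0,0,0,-1]
    - [0,0,0,0,0,0,-1]
    - [0,0,-30,0,0,0,-1]
    - [0,0,-50,0,0,0,-1]
    - [0,0,-50,0,0,0,-1]
    - [0,0,-50,0,0,0,-1]

```text
time_s: 15.12
tcp_pos: [0.4378, -0.1484, 0.2052]
eef_rot: [-180.0, -0.0, 143.3]
force: [1.6, -1.5, -0.1]
width: 0.0858
grasp_force: 0.0
```

Run:
```python
from h import *
s=snap("top");P=cloud(s);c=s["color"].astype(int);cc,sn=np.cos(np.radians(AY)),np.sin(np.radians(AY));Rt=np.array([[cc,sn],[-sn,cc]])
to([.483,.217,.25],[180,0,-35]);to([.483,.217,.25],[180,0,55])
Z=P[...,2]
m=((Z>.066)&(Z<.082)&(abs(P[...,0]-.5)<.2)&(abs(P[...,1]-.25)<.2)).astype(np.uint8)
k,l,st,ce=cv2.connectedComponentsWithStats(m)
for i in range(1,k):
    if st[i,4]>60: print(st[i,4],cv2.minAreaRect((P[l==i][:,:2]*1e3).astype(np.float32)))
save(s,"top1.png")
b=(c[...,2]>50)&(c[...,2]>1.8*c[...,0])&(Z>.008)&(Z<.03)&(P[...,1]<0)
print(cv2.minAreaRect((P[b][:,:2]*1e3).astype(np.float32)),np.median(Z[b]),Rt@(P[b][:,:2].mean(0)-A0)*1e3)
print(an(-110,0),an(-110,85),an(-110,-85))
```

```text
turn [ 1.730e-02 -2.400e-03  3.112e+00] deg 178.3 shift [-176.6 -323.3  -38.5] tcp [ 0.4422 -0.1492  0.2115] [179.9   0.6 143.3] q [ 53.   7. -42. 113.   5.  61.  62.] w 0.0851 F [ 2.6 -0.4  3.4] t 15.2
turn [0.0099 0.0075 1.5412] deg 88.3 shift [ 323.3 -176.6  -38.5] tcp [ 0.4422 -0.1492  0.2115] [179.9   0.6 143.3] q [ 53.   7. -42. 113.   5.  61.  62.] w 0.0851 F [ 2.6 -0.4  3.4] t 15.2
311 ((602.0892944335938, 210.97821044921875), (52.05087661743164, 49.608951568603516), 55.8504524230957)
324 ((483.57867431640625, 217.22401428222656), (51.03818893432617, 50.187679290771484), 54.50990295410156)
333 ((394.0318603515625, 297.4776916503906), (52.19304275512695, 50.09783935546875), 78.1749038696289)
((499.1004638671875, -190.36671447753906), (267.3838806152344, 87.71499633789062), 53.335323333740234) 0.015177418527545564 [-106.12467496    2.99785462]
[ 0.49786208 -0.19048429  0.        ] [ 0.54871967 -0.12237772  0.        ] [ 0.44700449 -0.25859087  0.        ]
```

View pics/top1.png

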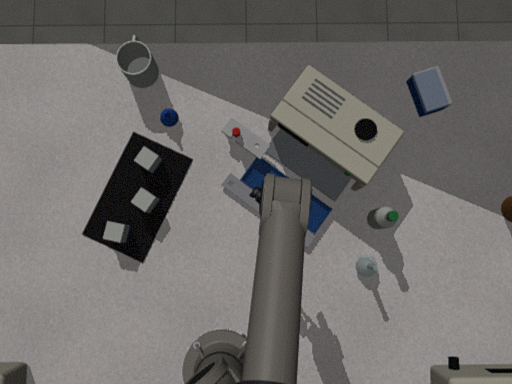

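The tray is pulled out, its middle at analyser x = -110. The pin is parked at pixel (236,131) and the cups have not moved. Next I'll test how far the wrist can tilt in free air.

Emit:
move_arm:
  rows:
    - [0,0,-40,0,0,0.17,-1]
    - [0,0,-40,0,0,0.17,-1]
    - [0,0,0,0,0,0.17,-1]
    - [0,0,0,0,0,0.17,-1]
    - [0,0,0,0,0,0.17,-1]
    - [0,0,0,0,0,0.17,-1]
    - [0,0,0,0,0,0.17,-1]
    - [0,0,0,0,0,0.17,-1]
    - [0,0,0,0,0,0.17,-1]
    - [0,0,0,0,0,0.17,-1]

```text
time_s: 16.42
tcp_pos: [0.438, -0.1484, 0.2833]
eef_rot: [-180.0, 0.0, 45.6]
force: [-0.4, -0.3, 0.0]
width: 0.0853
grasp_force: 0.0
```

Emit:
move_arm:
  rows:
    - [0,0,0,0,0,0.17,-1]
    - [0,0,0,0,0,0.17,-1]
    - [0,0,0,0,0,0.17,-1]
    - [0,0,0,0,0,0.17,-1]
    - [10,-50,0,0,0,0,-1]
    - [10,-50,0,0,0,0,-1]
    - [10,-50,0,0,0,0,-1]
    - [10,-50,0,0,0,0,-1]
    - [0,0,0,0,0,0,-1]
    - [0,0,0,0,0,0,-1]

```text
time_s: 17.68
tcp_pos: [0.4537, 0.0542, 0.2834]
eef_rot: [180.0, 0.1, 6.9]
force: [-0.0, 0.2, -0.0]
width: 0.0852
grasp_force: 0.0
```

Run:
```python
from h import *
to([.48,.05,.25],[180,0,6])
```

```text
turn [0.0009 0.0009 0.016 ] deg 0.9 shift [25.7  6.9 33.4] tcp [0.4537 0.0542 0.2834] [1.8e+02 1.0e-01 6.9e+00] q [ 36.   2. -49. 108.   2.  71. -97.] w 0.0852 F [-0.   0.2 -0. ] t 17.7
```

Emit:
move_arm:
  rows:
    - [0,0,0,0,-0.17,0,-1]
    - [0,0,0,0,-0.17,0,-1]
    - [0,0,0,0,-0.17,0,-1]
    - [0,0,0,0,-0.17,0,-1]
    - [0,0,0,0,-0.1,0,-1]
    - [0,0,0,0,0,0,-1]
    - [0,0,0,0,0,0,-1]

```text
time_s: 18.55
tcp_pos: [0.4538, 0.0542, 0.284]
eef_rot: [179.9, 44.6, 6.8]
force: [0.4, 1.1, 0.2]
width: 0.0855
grasp_force: 0.0
```

Run:
```python
from h import *
to([.48,.05,.25],[180,0,6])
```

```text
turn [0.0065 0.7785 0.0138] deg 44.6 shift [25.6  6.9 34. ] tcp [0.4538 0.0542 0.284 ] [179.9  44.6   6.8] q [  20.   36.  -46.   83.    9.  114. -113.] w 0.0855 F [0.4 1.1 0.2] t 18.6
```

Emit:
move_arm:
  rows:
    - [0,0,0,0,0.17,0,-1]
    - [0,0,0,0,0.17,0,-1]
    - [0,0,0,0,0.17,0,-1]
    - [0,0,0,0,0.17,0,-1]
    - [0,0,0,0,0.17,0,-1]
    - [0,0,0,0,0.17,0,-1]
    - [0,0,0,0,0.17,0,-1]
    - [0,0,0,0,0.17,0,-1]
    - [0,0,0,0,0.17,0,-1]
    - [0,0,0,0,0.04,0,-1]

```text
time_s: 19.8
tcp_pos: [0.4503, 0.0537, 0.2819]
eef_rot: [179.7, -45.3, 7.0]
force: [-0.4, 1.2, -0.1]
width: 0.0853
grasp_force: 0.0
```

Run:
```python
from h import *
to([.48,.05,.25],[180,0,6])
```

```text
turn [-0.0022 -0.7911  0.0152] deg 45.3 shift [29.2  6.8 31.9] tcp [0.4503 0.0537 0.2819] [179.7 -45.3   7. ] q [ 25. -26. -30. 140. -38.  20. -60.] w 0.0853 F [-0.4  1.2 -0.1] t 19.8
```

Emit:
move_arm:
  rows:
    - [0,0,0,0,0.17,0,-1]
    - [0,0,0,0,0.17,0,-1]
    - [0,0,0,0,0.1,0,-1]
    - [0,0,0,0,0,0,-1]
    - [0,0,0,0,0,0,-1]

```text
time_s: 20.42
tcp_pos: [0.4909, 0.0599, 0.3548]
eef_rot: [-179.1, -60.1, 6.7]
force: [0.3, -0.5, -0.5]
width: 0.0857
grasp_force: 0.0
```

Run:
```python
from h import *
to([.48,.05,.25],[180,0,6])
```

```text
turn [-0.0201 -1.0482  0.0186] deg 60.1 shift [-11.9   8.7 104.8] tcp [0.4909 0.0599 0.3548] [-179.1  -60.1    6.7] q [ 25. -28. -28. 141. -78.  13. -21.] w 0.0857 F [ 0.3 -0.5 -0.5] t 20.4
```

```bash
cat > fk.py <<'E'
import numpy as np, json
from scipy.spatial.transform import Rotation as Ro
from scipy.optimize import least_squares
LO=np.array([-161.44,-28.35,-78.24,0,-78.03,13.02,-168.23]);HI=np.array([161.44,127.94,83.42,140.83,258.03,114.36,168.23])
def fk(q,p,s):
    h,l1,a,a2,l2,b,l3,*o=p; q=np.asarray(q)*s+np.array(o)*50
    E=lambda ax,t:Ro.from_euler(ax,t,degrees=True)
    R=E('z',q[0]);x=np.array([0,0,h])
    R=R*E('y',q[1]);x=x+R.apply([0,0,l1]);R=R*E('z',q[2]);x=x+R.apply([a,0,0])
    R=R*E('y',q[3]);x=x+R.apply([a2,0,l2]);R=R*E('z',q[4]);R=R*E('y',q[5]);x=x+R.apply([b,0,l3]);R=R*E('z',q[6])
    return x,R
E
cat > fit.py <<'E'
from fk import *
import itertools
D=[json.loads(l) for l in open("log.txt")];seen=[]
for d in D:
    if not any(np.allclose(d[0],e[0],atol=.3) for e in seen): seen.append(d)
print(len(seen));best=[]
for s in itertools.product([1,-1],repeat=4):
    S=np.array([s[0],1,s[1],1,s[2],1,s[3]])
    def res(p):
        r=[]
        for q,x,e in seen:
            X,R=fk(q,p,S);r+=list((X-x)*5)+list((R.inv()*Ro.from_euler('xyz',e,degrees=True)).as_rotvec())
        return r
    for o1,o7 in itertools.product([-2.4,0,2.4],[-1.8,0,1.8,3.6]):
        f=least_squares(res,[.3,.35,0,0,.35,0,.3,o1,0,0,0,0,0,o7],max_nfev=40)
        best.append((f.cost,s,f.x))
best.sort(key=lambda b:b[0])
for b in best[:4]: print(b[0],b[1],np.round(b[2],3).tolist())
np.savez("fk.npz",p=best[0][2],s=np.array([best[0][1][0],1,best[0][1][1],1,best[0][1][2],1,best[0][1][3]]))
E
python3 fit.py
```

```text
13
0.009773291709915442 (-1, -1, -1, -1) [0.254, 0.53, -0.014, 0.002, 0.474, -0.006, 0.34, -0.018, 0.024, -0.058, -0.01, -0.006, -0.014, 1.733]
0.009773291709915867 (-1, -1, 1, -1) [0.254, 0.53, -0.014, -0.002, -0.474, -0.006, 0.34, -0.018, 0.024, -0.058, 3.59, 0.006, -3.614, 1.733]
0.009773291709925603 (-1, 1, 1, -1) [0.254, -0.53, 0.014, -0.002, -0.474, -0.006, 0.34, -0.018, 3.624, 0.058, -0.01, 0.006, -3.614, 1.733]
0.009773291709926345 (-1, -1, -1, -1) [0.254, 0.53, -0.014, 0.002, 0.474, -0.006, 0.34, -0.018, 0.024, -0.058, -0.01, -0.006, -0.014, 1.733]
```

```bash
cat >> fk.py <<'E'
try:
    _f=np.load("fk.npz");PP,SS=_f["p"],_f["s"]
except Exception: pass
def rot(psi,tilt): return Ro.from_euler('z',psi,degrees=True)*Ro.from_euler('x',180,degrees=True)*Ro.from_euler('y',tilt,degrees=True)
def ik(G,psi,tilt,seeds):
    R=rot(psi,tilt);X=np.array(G)+R.apply([0,0,.019]);best=None
    for q0 in seeds:
        f=least_squares(lambda q:np.r_[(lambda xr:np.r_[(xr[0]-X)*5,(xr[1].inv()*R).as_rotvec()])(fk(q,PP,SS)),(q-q0)*1e-5],np.clip(q0,LO+1.1,HI-1.1),bounds=(LO+1,HI-1),x_scale=30,max_nfev=40)
        if best is None or f.cost<best.cost: best=f
        if best.cost<1e-5: break
    return best.cost<3e-5,best.x
E
cat > t.py <<'E'
from fk import *
rng=np.random.default_rng(0)
pts=dict(A=[.602,.211,.042],B=[.483,.217,.042],C=[.394,.297,.042],TL=[.549,-.122,.055],TM=[.498,-.19,.055],TR=[.447,-.259,.055],N=[.6,0.05,.03])
for n,G in pts.items():
    phi=np.degrees(np.arctan2(G[1],G[0]))
    seeds=[np.array([-phi,30,a,90,b,60,c]) for a,b,c in((0,0,-90),(-40,0,-90),(40,0,-90),(0,40,-90),(0,-40,-90),(0,180,90),(0,150,60))]
    psis={"A":[55,-35],"B":[54.5,-35.5],"C":[78,-12]}.get(n,[-36.75,-20,0,phi])
    for psi in psis:
        print(n,round(phi),round(psi),[(t,"ok" if ik(G,psi,t,seeds)[0] else "-") for t in(-60,-45,-30,30,45,60,75)],flush=True)
E
python3 t.py
```

```text
A 19 55 [(-60, 'ok'), (-45, 'ok'), (-30, 'ok'), (30, 'ok'), (45, 'ok'), (60, 'ok'), (75, 'ok')]
A 19 -35 [(-60, 'ok'), (-45, 'ok'), (-30, 'ok'), (30, 'ok'), (45, 'ok'), (60, 'ok'), (75, 'ok')]
B 24 54 [(-60, 'ok'), (-45, 'ok'), (-30, 'ok'), (30, 'ok'), (45, 'ok'), (60, '-'), (75, '-')]
B 24 -36 [(-60, 'ok'), (-45, 'ok'), (-30, 'ok'), (30, 'ok'), (45, 'ok'), (60, 'ok'), (75, 'ok')]
C 37 78 [(-60, 'ok'), (-45, 'ok'), (-30, 'ok'), (30, 'ok'), (45, 'ok'), (60, 'ok'), (75, 'ok')]
C 37 -12 [(-60, 'ok'), (-45, 'ok'), (-30, 'ok'), (30, 'ok'), (45, 'ok'), (60, 'ok'), (75, 'ok')]
TL -13 -37 [(-60, 'ok'), (-45, 'ok'), (-30, 'ok'), (30, 'ok'), (45, 'ok'), (60, 'ok'), (75, '-')]
TL -13 -20 [(-60, 'ok'), (-45, 'ok'), (-30, 'ok'), (30, 'ok'), (45, 'ok'), (60, '-'), (75, '-')]
TL -13 0 [(-60, 'ok'), (-45, 'ok'), (-30, 'ok'), (30, 'ok'), (45, 'ok'), (60, '-'), (75, '-')]
TL -13 -13 [(-60, 'ok'), (-45, 'ok'), (-30, 'ok'), (30, 'ok'), (45, 'ok'), (60, '-'), (75, '-')]
TM -21 -37 [(-60, 'ok'), (-45, 'ok'), (-30, 'ok'), (30, 'ok'), (45, '-'), (60, '-'), (75, '-')]
TM -21 -20 [(-60, 'ok'), (-45, 'ok'), (-
[... 303 characters left out ...]
'ok'), (45, '-'), (60, '-'), (75, '-')]
TR -30 -20 [(-60, 'ok'), (-45, 'ok'), (-30, 'ok'), (30, 'ok'), (45, '-'), (60, '-'), (75, '-')]
TR -30 0 [(-60, 'ok'), (-45, 'ok'), (-30, 'ok'), (30, 'ok'), (45, 'ok'), (60, '-'), (75, '-')]
TR -30 -30 [(-60, 'ok'), (-45, 'ok'), (-30, 'ok'), (30, 'ok'), (45, '-'), (60, '-'), (75, '-')]
N 5 -37 [(-60, 'ok'), (-45, 'ok'), (-30, 'ok'), (30, 'ok'), (45, 'ok'), (60, 'ok'), (75, 'ok')]
N 5 -20 [(-60, 'ok'), (-45, 'ok'), (-30, 'ok'), (30, 'ok'), (45, 'ok'), (60, 'ok'), (75, 'ok')]
N 5 0 [(-60, '-'), (-45, 'ok'), (-30, 'ok'), (30, 'ok'), (45, 'ok'), (60, '-'), (75, '-')]
N 5 5 [(-60, '-'), (-45, 'ok'), (-30, 'ok'), (30, 'ok'), (45, 'ok'), (60, '-'), (75, '-')]
```

```bash
cat > t2.py <<'E'
from fk import *
pts=dict(A=([.602,.211,.042],[55,-35]),B=([.483,.217,.042],[54.5,-35.5]),C=([.394,.297,.042],[78,-12]),TL=([.549,-.122,.055],[-36.75,0]),TM=([.498,-.19,.055],[-36.75,0]),TR=([.447,-.259,.055],[-36.75,0]))
for n,(G,ps) in pts.items():
    phi=np.degrees(np.arctan2(G[1],G[0]))
    for psi in ps:
        q0=np.array([-phi,30,-30.,90,5,60,90]);ok0,q=ik(G,psi+180,0,[q0,q0+[0,0,30,0,0,0,0]]);line=[]
        for seq in((15,30,45,60,70),(-15,-30,-45)):
            qq=q
            for t in seq:
                ok,q2=ik(G,psi+180,t,[qq]);line.append((t,"ok" if ok else "-"))
                if ok: qq=q2
            line.append(qq.round().astype(int).tolist())
        print(n,psi,ok0,line,flush=True)
E
python3 t2.py
```

```text
A 55 True [(15, 'ok'), (30, 'ok'), (45, 'ok'), (60, 'ok'), (70, '-'), [-36, 66, 10, 57, 15, 111, 115], (-15, 'ok'), (-30, 'ok'), (-45, '-'), [12, 32, -31, 117, -28, 14, 159]]
A -35 True [(15, 'ok'), (30, 'ok'), (45, 'ok'), (60, 'ok'), (70, 'ok'), [8, 69, -27, 63, -22, 105, 46], (-15, 'ok'), (-30, 'ok'), (-45, 'ok'), [-54, 37, 16, 115, 66, 36, -46]]
B 54.5 True [(15, 'ok'), (30, 'ok'), (45, 'ok'), (60, 'ok'), (70, 'ok'), [-44, 64, 12, 72, 12, 110, 110], (-15, 'ok'), (-30, '-'), (-45, '-'), [4, 24, -31, 124, 9, 22, 113]]
B -35.5 True [(15, 'ok'), (30, 'ok'), (45, 'ok'), (60, 'ok'), (70, 'ok'), [13, 62, -31, 85, -20, 91, 49], (-15, 'ok'), (-30, 'ok'), (-45, 'ok'), [-57, 31, 6, 125, 70, 44, -59]]
C 78 True [(15, 'ok'), (30, 'ok'), (45, 'ok'), (60, 'ok'), (70, 'ok'), [-60, 59, 8, 82, 19, 103, 109], (-15, 'ok'), (-30, '-'), (-45, '-'), [-1, 24, -38, 127, 8, 23, 126]]
C -12 True [(15, 'ok'), (30, 'ok'), (45, 'ok'), (60, 'ok'), (70, 'ok'), [-6, 60, -25, 85, -18, 97, 56], (-15, 'ok'), (-30, 'ok'), (-45, 'ok'), [-77, 28, 13, 134, 84, 36, -67]]
TL -36.75 True [(15, 'ok'), (30, 'ok'), (45, 'ok')
[... 297 characters left out ...]
27]]
TM -36.75 True [(15, 'ok'), (30, 'ok'), (45, 'ok'), (60, 'ok'), (70, '-'), [35, 59, -20, 73, -1, 108, 69], (-15, 'ok'), (-30, 'ok'), (-45, '-'), [39, 21, -31, 133, 95, 21, -25]]
TM 0 True [(15, 'ok'), (30, 'ok'), (45, 'ok'), (60, 'ok'), (70, '-'), [9, 58, 4, 74, 8, 107, 101], (-15, 'ok'), (-30, '-'), (-45, '-'), [45, 22, -28, 124, 10, 22, 101]]
TR -36.75 True [(15, 'ok'), (30, 'ok'), (45, 'ok'), (60, 'ok'), (70, '-'), [36, 57, -11, 75, 0, 108, 79], (-15, 'ok'), (-30, 'ok'), (-45, '-'), [66, 23, -48, 136, 103, 22, -19]]
TR 0 True [(15, 'ok'), (30, 'ok'), (45, 'ok'), (60, 'ok'), (70, 'ok'), [9, 62, 13, 74, 11, 110, 110], (-15, 'ok'), (-30, '-'), (-45, '-'), [59, 22, -32, 125, 7, 23, 114]]
```

Emit:
move_arm:
  rows:
    - [0,0,0,0,-0.17,0,-1]
    - [0,0,0,0,-0.17,0,-1]
    - [0,0,0,0,-0.17,0,-1]
    - [0,0,0,0,-0.17,0,-1]
    - [0,0,0,0,-0.17,0,-1]
    - [0,0,0,0,-0.17,0,-1]
    - [0,0,0,0,-0.03,0,-1]
    - [0,0,0,0,0,-0.17,-1]
    - [0,0,0,0,0,-0.17,-1]
    - [0,0,0,0,0,-0.17,-1]

```text
time_s: 21.68
tcp_pos: [0.4947, 0.0739, 0.3596]
eef_rot: [176.9, -7.6, 39.1]
force: [-0.4, 0.1, 0.3]
width: 0.0854
grasp_force: 0.0
```

```bash
cat > t3.py <<'E'
from fk import *
for r in(.5,.55,.6,.65,.7):
  for mm in(0,-20,20):
    phi=5;G=[r*np.cos(np.radians(phi)),r*np.sin(np.radians(phi)),.029];psi=phi+mm
    q0=np.array([-phi,30,-30.,90,5,60,90]);ok0,q=ik(G,psi+180,0,[q0,q0+[0,0,30,0,0,0,0]]);line=[]
    for seq in(range(10,85,10),range(-10,-65,-10)):
        qq=q;last=0
        for t in seq:
            ok,q2=ik(G,psi+180,t,[qq])
            if not ok: break
            qq=q2;last=t
        line+=[last,qq.round().astype(int).tolist()]
    print(r,mm,line,flush=True)
E
python3 t3.py; python3 -c "
from h import *
to([.602,.211,.2],[180,0,-125])"
```

```text
0.5 0 [60, [-2, 58, -10, 78, 3, 105, 83], -30, [33, 27, -47, 139, 120, 21, -27]]
0.5 -20 [70, [13, 65, -23, 74, -3, 110, 65], -30, [7, 22, -27, 137, 105, 24, -42]]
0.5 20 [70, [-22, 64, 12, 74, 5, 111, 105], -30, [54, 37, -65, 137, 108, 19, 15]]
0.55 0 [60, [-3, 62, -8, 68, 2, 110, 84], -40, [37, 37, -54, 139, 139, 36, -40]]
0.55 -20 [60, [12, 63, -24, 70, 0, 106, 64], -40, [4, 28, -26, 136, 124, 36, -61]]
0.55 20 [60, [-15, 61, 1, 70, 9, 107, 99], -40, [57, 48, -68, 136, 135, 26, -3]]
0.6 0 [50, [-6, 60, -3, 65, 0, 105, 87], -50, [37, 45, -54, 137, 153, 49, -46]]
0.6 -20 [60, [10, 67, -25, 60, 0, 112, 63], -60, [-16, 39, -9, 137, 142, 61, -87]]
0.6 20 [60, [-17, 66, 8, 60, 6, 112, 104], -60, [65, 73, -71, 137, 169, 40, -9]]
0.65 0 [50, [-6, 65, -3, 54, 0, 111, 87], -60, [31, 50, -47, 135, 167, 59, -55]]
0.65 -20 [50, [8, 66, -22, 56, 1, 107, 64], -60, [-12, 40, -11, 131, 142, 57, -83]]
0.65 20 [50, [-13, 64, 1, 56, 9, 108, 102], -60, [60, 72, -70, 131, 168, 36, -11]]
0.7 0 [40, [-3, 64, -10, 51, 5, 105, 84], -60, [33, 53, -50, 128, 164, 55, -49]]
0.7 -20 [40, [6, 64, -21, 54, 2, 102, 65], -60, [-16, 41, -5, 125, 142, 51, -83]]
0.7 20 [40, [-8, 63, -8, 54, 14, 103, 98], -60, [58, 74, -72, 125, 162, 34, -5]]
turn [-0.1781 -0.1029  2.8533] deg 163.9 shift [-173.8   -9.2  159.6] tcp [0.4947 0.0739 0.3596] [176.9  -7.6  39.1] q [ 60.  -2. -70. 101.  -3.  72. -61.] w 0.0854 F [-0.4  0.1  0.3] t 21.7
```

Emit:
move_arm:
  rows:
    - [0,0,0,0,0,-0.17,-1]
    - [0,0,0,0,0,-0.17,-1]
    - [0,0,0,0,0,-0.17,-1]
    - [0,0,0,0,0,-0.17,-1]
    - [0,0,0,0,0,-0.17,-1]
    - [0,0,0,0,0,-0.17,-1]
    - [0,0,0,0,0,-0.17,-1]
    - [0,0,0,0,0,-0.17,-1]
    - [0,0,0,0,0,-0.17,-1]
    - [0,0,0,0,0,-0.17,-1]

```text
time_s: 22.92
tcp_pos: [0.4947, 0.0739, 0.3597]
eef_rot: [172.9, 4.0, 136.0]
force: [-0.4, 0.2, 0.0]
width: 0.0854
grasp_force: 0.0
```

Emit:
move_arm:
  rows:
    - [0,0,0,0,0,-0.17,-1]
    - [0,0,0,0,0,-0.17,-1]
    - [0,0,0,0,0,-0.17,-1]
    - [0,0,0,0,0,-0.17,-1]
    - [0,0,0,0,0,-0.17,-1]
    - [0,0,0,0,0,-0.17,-1]
    - [0,0,0,0,0,-0.17,-1]
    - [0,0,0,0,0,0,-1]
    - [0,0,0,0,0,0,-1]

```text
time_s: 24.05
tcp_pos: [0.495, 0.0735, 0.3596]
eef_rot: [-179.0, 8.1, -155.9]
force: [0.3, -0.1, -0.2]
width: 0.0855
grasp_force: 0.0
```

```bash
python3 -c "
from h import *
to([.68,.31,.20],[180,0,-125])"
```

```text
turn [-0.0546  0.1338 -0.5395] deg 32.0 shift [-299.9  -15.9  159.6] tcp [0.495  0.0735 0.3596] [-179.     8.1 -155.9] q [ 54.  -2. -65. 101.  -2.  72. 104.] w 0.0855 F [ 0.3 -0.1 -0.2] t 24.1
```

```bash
cat >> h.py <<'E'
def grasp(G,psi,tilt,back=0,up=0):
    """pose: grasp point G, outward dir psi, tilt>0 inward"""
    R=Ro.from_euler('z',psi+180,degrees=True)*Ro.from_euler('x',180,degrees=True)*Ro.from_euler('y',tilt,degrees=True)
    X=np.array(G)+R.apply([0,0,.019-back])+[0,0,up]
    o=manip.get_obs();R0=Ro.from_euler('xyz',o["eef_rot"],degrees=True)
    to(X,R.as_euler('xyz',degrees=True)); print("  world d",np.round((X-o["tcp_pos"])*1e3,1),"shift in present axes",np.round(R0.inv().apply((X-o["tcp_pos"])*1e3),1))
E
python3 -c "
from h import *
grasp([.6043,.2143,.042],55,60,0,.15)"
```

```text
turn [ 0.2356  1.1539 -0.5236] deg 73.8 shift [-234.2   -8.7  -51.4] tcp [0.495  0.0735 0.3596] [-179.     8.1 -155.9] q [ 54.  -2. -65. 101.  -2.  72. 104.] w 0.0855 F [ 0.3 -0.1 -0.2] t 24.1
  world d [  99.9  127.4 -177.1] shift in present axes [-116.7   78.7  194.3]
```

Emit:
move_arm:
  rows:
    - [-29,20,35,0.026,0.128,-0.058,-1]
    - [-29,20,35,0.026,0.128,-0.058,-1]
    - [0,0,0,0.026,0.128,-0.058,-1]
    - [0,0,0,0.026,0.128,-0.058,-1]
    - [0,0,0,0.026,0.128,-0.058,-1]
    - [0,0,0,0.026,0.128,-0.058,-1]
    - [0,0,0,0.026,0.128,-0.058,-1]
    - [0,0,0,0.026,0.128,-0.058,-1]
    - [0,0,0,0.026,0.128,-0.058,-1]
    - [0,0,0,0,0,0,-1]

```text
time_s: 25.3
tcp_pos: [0.5236, 0.1195, 0.2838]
eef_rot: [-178.0, -48.5, -131.9]
force: [-0.2, -0.5, 0.0]
width: 0.0853
grasp_force: 0.0
```

```bash
python3 -c "
from h import *
grasp([.6043,.2143,.042],55,60,0,.10)"
```

```text
turn [ 0.0622  0.1989 -0.0737] deg 12.7 shift [-184.8  -11.7  -17.4] tcp [0.5236 0.1195 0.2838] [-178.   -48.5 -131.9] q [-27.  36.  -2.  75.  19. 114. 111.] w 0.0853 F [-0.2 -0.5  0. ] t 25.3
  world d [  71.2   81.3 -151.3] shift in present axes [-185.     1.9   19.2]
```

Emit:
move_arm:
  rows:
    - [-40,0,5,0,0,0,-1]
    - [-45,0,5,0,0,0,-1]
    - [-45,0,5,0,0,0,-1]
    - [-40,0,4,0.02,0.05,-0.02,-1]
    - [0,0,0,0.02,0.07,-0.025,-1]
    - [0,0,0,0.02,0.08,-0.03,-1]
    - [0,0,0,0,0,0,-1]
    - [0,0,0,0,0,0,-1]

```text
time_s: 26.3
tcp_pos: [0.5886, 0.1886, 0.1389]
eef_rot: [178.5, -58.5, -125.0]
force: [0.3, -0.3, -0.5]
width: 0.0857
grasp_force: 0.0
```

```bash
python3 -c "
from h import *
grasp([.6043,.2143,.042],55,60,0,.0)
s=snap('top');P=cloud(s);Z=P[...,2]
m=((Z>.066)&(Z<.082)&(abs(P[...,0]-.5)<.2)&(abs(P[...,1]-.25)<.2)).astype(np.uint8)
k,l,st,ce=cv2.connectedComponentsWithStats(m)
for i in range(1,k):
    if st[i,4]>60: print(st[i,4],cv2.minAreaRect((P[l==i][:,:2]*1e3).astype(np.float32)))
"
```

```text
turn [0.0259 0.0263 0.    ] deg 2.1 shift [-99.    1.9  41.4] tcp [0.5886 0.1886 0.1389] [ 178.5  -58.5 -125. ] q [-42.  60.  22.  60.   9. 114. 123.] w 0.0857 F [ 0.3 -0.3 -0.5] t 26.3
  world d [   6.2   12.3 -106.4] shift in present axes [-97.8   0.8  44.1]
311 ((602.514404296875, 210.9175567626953), (51.21980667114258, 49.122718811035156), 55.807064056396484)
323 ((483.6766357421875, 217.19154357910156), (51.75899124145508, 50.04439163208008), 54.39557647705078)
333 ((394.1600646972656, 297.5097351074219), (51.651973724365234, 49.69031524658203), 77.20555114746094)
```

Emit:
move_arm:
  rows:
    - [-24,0,11,0.025,0.02,0,-1]
    - [-26,0,10,0,0,0,-1]
    - [-25,1,11,0,0,0,-1]
    - [-23,0,10,0,0,0,-1]
    - [0,0,0,0,0,0,-1]
    - [0,0,0,0,0,0,-1]

```text
time_s: 27.1
tcp_pos: [0.5961, 0.1999, 0.0344]
eef_rot: [-179.6, -59.8, -125.4]
force: [0.1, -0.4, -0.4]
width: 0.0856
grasp_force: 0.0
```

```bash
python3 -c "
from h import *
grasp([.6043,.2143,.042],55,60,0,.0)"
```

```text
turn [-0.0024  0.0038 -0.0032] deg 0.3 shift [-1.6  1.6  0.9] tcp [0.5961 0.1999 0.0344] [-179.6  -59.8 -125.4] q [-42.  69.  22.  57.   7. 110. 120.] w 0.0856 F [ 0.1 -0.4 -0.4] t 27.1
  world d [-1.3  0.9 -1.9] shift in present axes [-1.6  1.6  0.9]
```

Emit:
move_arm:
  rows:
    - [-1,1,0,0,0,0,-0.6]
    - [0,0,0,0,0,0,0]
    - [0,0,0,0,0,0,0.6]
    - [0,0,0,0,0,0,0.6]
    - [0,0,0,0,0,0,0.6]
    - [0,0,0,0,0,0,0.6]
    - [13,0,-8,0,0,0,0.6]
    - [26,0,-15,0,0,0,0.6]
    - [26,0,-15,0,0,0,0.6]
    - [0,0,0,0,0,0,0.6]
  newtons: 40

```text
time_s: 28.35
tcp_pos: [0.5968, 0.2018, 0.1127]
eef_rot: [-179.1, -59.5, -125.7]
force: [0.3, -0.0, -0.2]
width: 0.0497
grasp_force: 42.7
```

```bash
python3 -c "
from h import *
grasp([.55,.06,.13],6,60)
grasp([.55,.06,.13],6,-28)"
```

```text
turn [-0.7432  0.012   0.4254] deg 49.1 shift [  45.7 -136.2   63.5] tcp [0.5968 0.2018 0.1127] [-179.1  -59.5 -125.7] q [-44.  64.  25.  57.   8. 114. 124.] w 0.0497 F [ 0.3 -0.  -0.2] t 28.4
  world d [ -63.2 -143.5    7.8] shift in present axes [ 84.7 -30.5 128.6]
turn [-0.2625 -1.4214  0.9027] deg 97.6 shift [  46.  -136.2  -25.1] tcp [0.5968 0.2018 0.1127] [-179.1  -59.5 -125.7] q [-44.  64.  25.  57.   8. 114. 124.] w 0.0497 F [ 0.3 -0.  -0.2] t 28.4
  world d [ -37.9 -140.9    0.6] shift in present axes [ 69.9 -49.6 118.1]
```

Emit:
move_arm:
  rows:
    - [0,0,0,-0.026,-0.142,0.09,0.6]
    - [0,0,0,-0.026,-0.142,0.09,0.6]
    - [0,0,0,-0.026,-0.142,0.09,0.6]
    - [0,0,0,-0.026,-0.142,0.09,0.6]
    - [0,0,0,-0.026,-0.142,0.09,0.6]
    - [0,0,0,-0.026,-0.142,0.09,0.6]
    - [0,0,0,-0.026,-0.142,0.09,0.6]
    - [0,0,0,-0.026,-0.142,0.09,0.6]
    - [0,0,0,-0.026,-0.142,0.09,0.6]
    - [0,0,0,-0.026,-0.142,0.09,0.6]

```text
time_s: 29.6
tcp_pos: [0.5947, 0.2006, 0.1088]
eef_rot: [-180.0, 27.8, -174.0]
force: [0.3, -0.3, -1.0]
width: 0.0496
grasp_force: 42.6
```

```bash
python3 -c "
from h import *
grasp([.55,.06,.08],6,-28)"
```

```text
turn [-0.0004 -0.0042 -0.0005] deg 0.2 shift [  65.7 -135.1   16.7] tcp [0.5947 0.2006 0.1088] [-180.    27.8 -174. ] q [-60.  20.  38. 121. -10.  16.  79.] w 0.0496 F [ 0.3 -0.3 -1. ] t 29.6
  world d [ -35.8 -139.6  -45.6] shift in present axes [  65.6 -135.2   17. ]
```

Emit:
move_arm:
  rows:
    - [15,-33,3,0,0,0,0.6]
    - [17,-34,4,0,0,0,0.6]
    - [17,-34,5,0,0,0,0.6]
    - [17,-34,5,0,0,0,0.6]
    - [0,0,0,0,0,0,0.6]
    - [0,0,0,0,0,0,0.6]

```text
time_s: 30.35
tcp_pos: [0.5665, 0.1016, 0.0729]
eef_rot: [179.9, 26.7, -173.7]
force: [1.0, 0.4, -0.0]
width: 0.05
grasp_force: 42.6
```

```bash
python3 -c "
from h import *
grasp([.55,.06,.03],6,-30)
s=snap('scene');save(s,'s2.png')"
```

```text
turn [ 0.0048 -0.0569  0.0053] deg 3.3 shift [ 39.4 -39.6  45.8] tcp [0.5665 0.1016 0.0729] [ 179.9   26.7 -173.7] q [-56.  22.  45. 129. -53.  14. 130.] w 0.05 F [ 1.   0.4 -0. ] t 30.4
  world d [ -7.  -40.6 -59.4] shift in present axes [ 37.  -39.6  47.8]
```

View pics/s2.png

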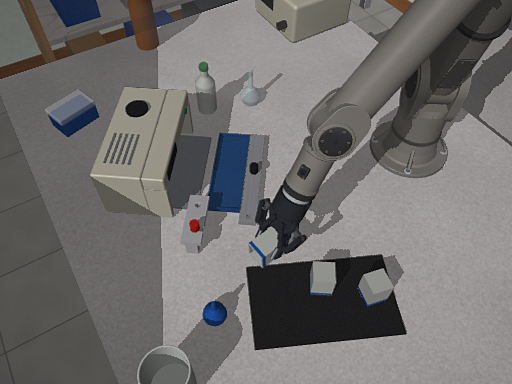

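The cup is held lying, mouth outward, near the mat's corner at pixel (262,248). I'll shift it clear of the mat and set it down.

Emit:
move_arm:
  rows:
    - [0,-8,0,0,0.03,0,0.6]
    - [2,-10,4,0,0,0,0.6]
    - [2,-11,4,0,0,0,0.6]
    - [2,-11,4,0,0,0,0.6]
    - [2,0,4,0,0,0,0.6]
    - [0,0,0,0,0,0,0.6]
    - [0,0,0,0,0,0,0.6]

```text
time_s: 31.28
tcp_pos: [0.5704, 0.0617, 0.0548]
eef_rot: [179.9, 25.0, -173.6]
force: [-0.1, 0.5, -1.5]
width: 0.0496
grasp_force: 42.6
```

```bash
python3 -c "
from h import *
grasp([.55,.06,.03],6,-26)"
```

```text
turn [ 0.0042 -0.017   0.006 ] deg 1.1 shift [29.3  0.4 32.3] tcp [0.5704 0.0617 0.0548] [ 179.9   25.  -173.6] q [-46.  23.  40. 129. -58.  15. 140.] w 0.0496 F [-0.1  0.5 -1.5] t 31.3
  world d [-12.1  -0.9 -41.9] shift in present axes [28.7  0.4 32.8]
```

Emit:
move_arm:
  rows:
    - [4,0,9,0,0,0,0.6]
    - [4,0,9,0,0,0,0.6]
    - [4,0,9,0,0,0,0.6]
    - [2,0,5,0,0,0,0.6]
    - [0,0,0,0,0,0,0.6]
    - [0,0,0,0,0,0,0.6]

```text
time_s: 32.02
tcp_pos: [0.5715, 0.0613, 0.0204]
eef_rot: [179.9, 25.0, -173.7]
force: [0.1, -0.3, -1.6]
width: 0.0494
grasp_force: 42.6
```

Emit:
move_arm:
  rows:
    - [1,0,2,0,0,0,0.6]
    - [1,0,2,0,0,0,0.6]
    - [0,0,0,0,0,0,0.6]
    - [0,0,0,0,0,0,0.6]

```text
time_s: 32.52
tcp_pos: [0.5719, 0.0611, 0.0177]
eef_rot: [179.9, 24.8, -173.7]
force: [-1.7, -0.2, 3.0]
width: 0.0494
grasp_force: 43.1
```

Emit:
move_arm:
  rows:
    - [0,0,0,0,0,0,0.1]
    - [0,0,0,0,0,0,-0.3]
    - [0,0,0,0,0,0,-0.8]
    - [0,0,0,0,0,0,-1]
    - [0,0,-20,0,0,0,-1]
    - [0,0,-40,0,0,0,-1]
    - [0,0,-50,0,0,0,-1]
    - [0,0,-20,0,0,0,-1]
    - [0,0,0,0,0,0,-1]

```text
time_s: 33.65
tcp_pos: [0.5232, 0.0573, 0.128]
eef_rot: [180.0, 25.0, -173.4]
force: [-1.0, -0.5, 0.4]
width: 0.0851
grasp_force: 0.0
```

```bash
python3 -c "
from h import *
for n in('scene','top'):
  s=snap(n);P=cloud(s);Z=P[...,2];c=s['color'].astype(int)
  m=((Z>.044)&(Z<.056)&(c.sum(2)>250)&(abs(P[...,0]-.56)<.07)&(abs(P[...,1]-.06)<.07)).astype(np.uint8)
  k,l,st,ce=cv2.connectedComponentsWithStats(m)
  for i in range(1,k):
    if st[i,4]>60: print(n,st[i,4],ce[i],cv2.minAreaRect((P[l==i][:,:2]*1e3).astype(np.float32)),np.median(Z[l==i]))
save(s,'top2.png')
grasp([.55,.06,.029],6,60,.12)"
```

```text
scene 501 [256.63672655 241.34131737] ((564.5670776367188, 60.45641326904297), (71.79560089111328, 52.691402435302734), 7.628849029541016) 0.04908966306690889
top 355 [199.07887324 172.30140845] ((562.1445922851562, 60.457435607910156), (61.727935791015625, 49.926456451416016), 6.227653503417969) 0.050782669373573945
turn [-0.0032  1.482   0.0097] deg 84.9 shift [-98.4   0.2 -75.8] tcp [0.5228 0.0569 0.1268] [-180.    24.9 -173.5] q [-77.  17.  75. 132. -45.  24. 128.] w 0.0856 F [-0.2 -0.1  0.4] t 33.8
  world d [114.2  12.3 -47.3] shift in present axes [-84.2  -0.8  91.3]
```

Emit:
move_arm:
  rows:
    - [-4,0,0,0,0.165,0,-1]
    - [-4,0,0,0,0.165,0,-1]
    - [0,0,0,0,0.165,0,-1]
    - [0,0,0,0,0.165,0,-1]
    - [0,0,0,0,0.165,0,-1]
    - [0,0,0,0,0.165,0,-1]
    - [0,0,0,0,0.165,0,-1]
    - [0,0,0,0,0.165,0,-1]
    - [0,0,0,0,0.165,0,-1]
    - [0,0,0,0,0,0,-1]

```text
time_s: 35.0
tcp_pos: [0.5173, 0.0524, 0.1083]
eef_rot: [178.1, -57.1, -173.4]
force: [-0.5, 0.4, -0.2]
width: 0.0855
grasp_force: 0.0
```

```bash
python3 -c "
from h import *
grasp([.568,.0609,.029],6.5,64,0,0.06)"
```

```text
turn [0.0318 0.1203 0.0033] deg 7.1 shift [-39.9   2.7 -18.7] tcp [0.5173 0.0524 0.1083] [ 178.1  -57.1 -173.4] q [-28.  59.  36.  74. -20. 113. 108.] w 0.0855 F [-0.5  0.4 -0.2] t 35.0
  world d [ 33.8   6.5 -27.7] shift in present axes [-41.9   3.  -13.7]
```

Emit:
move_arm:
  rows:
    - [-20,1,-7,0,0,0,-1]
    - [-21,2,-7,0.03,0.04,0,-1]
    - [0,0,0,0,0.08,0,-1]
    - [-16,0,8,0,0,0,-1]
    - [-16,0,8,0,0,0,-1]
    - [0,0,0,0,0,0,-1]
    - [0,0,0,0,0,0,-1]

```text
time_s: 35.88
tcp_pos: [0.5409, 0.056, 0.054]
eef_rot: [-179.2, -59.6, -174.4]
force: [-0.2, -0.6, 0.7]
width: 0.0854
grasp_force: 0.0
```

```bash
python3 -c "
from h import *
grasp([.568,.0609,.029],6.5,64)"
```

```text
turn [-0.0013  0.0774 -0.0077] deg 4.5 shift [-34.5   1.8   5.3] tcp [0.5409 0.056  0.054 ] [-179.2  -59.6 -174.4] q [-10.  60.   2.  67.  -4. 112.  89.] w 0.0854 F [-0.2 -0.6  0.7] t 35.9
  world d [ 10.1   2.9 -33.3] shift in present axes [-34.    2.1   7.9]
```

Emit:
move_arm:
  rows:
    - [-16,1,4,0,0,0,-1]
    - [-16,1,4,0,0,0,-1]
    - [0,0,0,0,0.03,0,-1]
    - [0,0,0,0,0,0,-1]

```text
time_s: 36.38
tcp_pos: [0.5498, 0.0593, 0.0216]
eef_rot: [-179.6, -61.4, -174.1]
force: [0.1, 0.4, 0.4]
width: 0.0855
grasp_force: 0.0
```

```bash
python3 -c "
from h import *
grasp([.568,.0609,.029],6.5,61)"
```

```text
turn [ 0.0009 -0.0062 -0.0047] deg 0.4 shift [-2.4 -0.5 -0.5] tcp [0.5498 0.0593 0.0216] [-179.6  -61.4 -174.1] q [-10.  65.   2.  63.  -4. 113.  89.] w 0.0855 F [0.1 0.4 0.4] t 36.4
  world d [ 1.7 -0.3 -1.8] shift in present axes [-2.4 -0.5 -0.6]
```

Emit:
move_arm:
  rows:
    - [-1.5,0,0,0,0,0,-0.4]
    - [0,0,0,0,0,0,0.6]
    - [0,0,0,0,0,0,0.6]
    - [0,0,0,0,0,0,0.6]
    - [0,0,0,0,0,0,0.6]
    - [0,0,0,0,0,0,0.6]
    - [9,0,-5,0,0,0,0.6]
    - [26,0,-14,0,0,0,0.6]
    - [26,0,-14,0,0,0,0.6]
    - [26,0,-14,0,0,0,0.6]

```text
time_s: 37.62
tcp_pos: [0.5282, 0.0575, 0.1072]
eef_rot: [-179.6, -59.5, -174.0]
force: [-0.1, -0.1, 0.4]
width: 0.0496
grasp_force: 44.3
```

```bash
python3 -c "
from h import *
print(an(-108,85))
grasp(an(-108,85,130),-36.75,-29)"
```

```text
[ 0.55032218 -0.12357437  0.        ]
turn [-0.2215 -1.4633  0.7986] deg 96.4 shift [-121.3 -131.9   60.2] tcp [0.5282 0.0575 0.1072] [-179.6  -59.5 -174. ] q [-12.  56.   5.  70.  -5. 114.  90.] w 0.0496 F [-0.1 -0.1  0.4] t 37.6
  world d [  29.5 -186.6    6.1] shift in present axes [   0.3 -188.8  -10.3]
```

Emit:
move_arm:
  rows:
    - [0,0,-10,-0.022,-0.146,0.08,0.6]
    - [0,0,-10,-0.022,-0.146,0.08,0.6]
    - [0,0,-10,-0.022,-0.146,0.08,0.6]
    - [0,0,0,-0.022,-0.146,0.08,0.6]
    - [0,0,0,-0.022,-0.146,0.08,0.6]
    - [0,0,0,-0.022,-0.146,0.08,0.6]
    - [0,0,0,-0.022,-0.146,0.08,0.6]
    - [0,0,0,-0.022,-0.146,0.08,0.6]
    - [0,0,0,-0.022,-0.146,0.08,0.6]
    - [0,0,0,-0.022,-0.146,0.08,0.6]

```text
time_s: 38.88
tcp_pos: [0.5504, 0.0578, 0.1251]
eef_rot: [-178.6, 27.0, 144.3]
force: [-0.4, -0.6, -0.6]
width: 0.0497
grasp_force: 44.3
```

```bash
python3 -c "
from h import *
grasp(an(-108,85,110),-36.75,-29)"
```

```text
turn [-0.0149 -0.035   0.0172] deg 2.4 shift [ -87.5 -145.4   84.8] tcp [0.5504 0.0578 0.1251] [-178.6   27.   144.3] q [-50.  15.  29. 123.  30.  35.   8.] w 0.0497 F [-0.4 -0.6 -0.6] t 38.9
  world d [   7.3 -186.9  -31.7] shift in present axes [ -88.  -145.6   83.9]
```

Emit:
move_arm:
  rows:
    - [-20,-34,18,0,0,0,0.6]
    - [-23,-37,21,-0.008,-0.018,0.008,0.6]
    - [-23,-37,22,-0.008,-0.018,0.008,0.6]
    - [-22,-37,22,0,0,0,0.6]
    - [0,0,0,0,0,0,0.6]
    - [0,0,0,0,0,0,0.6]

```text
time_s: 39.62
tcp_pos: [0.5593, -0.1282, 0.0946]
eef_rot: [-179.9, 28.9, 143.5]
force: [-0.4, 0.6, -0.8]
width: 0.0497
grasp_force: 44.3
```

```bash
python3 -c "
from h import *
grasp(an(-108,85,110),-36.75,-29)
grasp(an(-108,85,53),-36.75,-29)
s=snap('scene');save(s,'s3.png')"
```

```text
turn [ 0.     -0.0011  0.0034] deg 0.2 shift [ 1.3 -1.7  0.7] tcp [ 0.5593 -0.1282  0.0946] [-179.9   28.9  143.5] q [-29.  17.  32. 128.  30.  17.  25.] w 0.0497 F [-0.4  0.6 -0.8] t 39.6
  world d [-1.6 -0.9 -1.3] shift in present axes [ 1.3 -1.7  0.7]
turn [ 0.     -0.0011  0.0034] deg 0.2 shift [28.9 -1.7 50.6] tcp [ 0.5593 -0.1282  0.0946] [-179.9   28.9  143.5] q [-29.  17.  32. 128.  30.  17.  25.] w 0.0497 F [-0.4  0.6 -0.8] t 39.6
  world d [ -1.6  -0.9 -58.3] shift in present axes [28.8 -1.6 50.6]
```

View pics/s3.png

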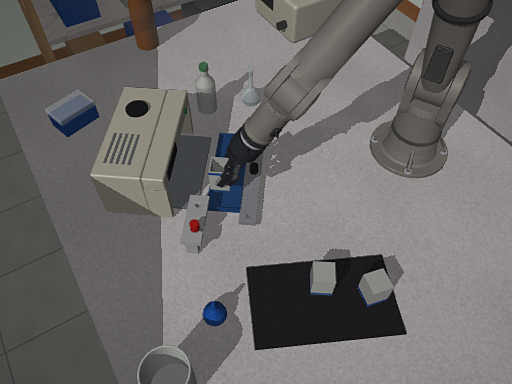

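The cup is mouth-up over the tray at about (217,165).

Emit:
move_arm:
  rows:
    - [6,-1.5,12,0,0,0,0.6]
    - [7,0,12,0,0,0,0.6]
    - [7,0,12,0,0,0,0.6]
    - [5,0,8,0,0,0,0.6]
    - [1,0,2,0,0,0,0.6]
    - [0,0,0,0,0,0,0.6]
    - [0,0,0,0,0,0,0.6]

```text
time_s: 40.55
tcp_pos: [0.5587, -0.129, 0.0422]
eef_rot: [-179.9, 29.0, 143.5]
force: [0.7, 0.0, -1.1]
width: 0.0495
grasp_force: 44.3
```

Emit:
move_arm:
  rows:
    - [1,0,2,0,0,0,0.6]
    - [0.5,0,1,0,0,0,0.6]
    - [0,0,0,0,0,0,0.6]
    - [0,0,0,0,0,0,0.6]

```text
time_s: 41.05
tcp_pos: [0.5582, -0.1297, 0.0383]
eef_rot: [-179.8, 29.0, 143.5]
force: [-0.4, -1.2, -0.4]
width: 0.0496
grasp_force: 44.3
```

Emit:
move_arm:
  rows:
    - [0.5,0,1,0,0,0,0.6]
    - [0.5,0,1,0,0,0,0.6]
    - [0,0,0,0,0,0,0.6]
    - [0,0,0,0,0,0,0.6]

```text
time_s: 41.55
tcp_pos: [0.5583, -0.1297, 0.0361]
eef_rot: [-179.9, 29.0, 143.5]
force: [0.3, -0.1, -0.7]
width: 0.0494
grasp_force: 44.3
```

Emit:
move_arm:
  rows:
    - [0.5,0,1,0,0,0,0.6]
    - [0,0,0,0,0,0,0.6]
    - [0,0,0,0,0,0,0.6]

```text
time_s: 41.92
tcp_pos: [0.5588, -0.13, 0.0354]
eef_rot: [-179.9, 29.0, 143.5]
force: [-0.1, -0.1, 3.3]
width: 0.0497
grasp_force: 44.7
```

Emit:
move_arm:
  rows:
    - [0,0,0,0,0,0,0.2]
    - [0,0,0,0,0,0,-0.1]
    - [0,0,0,0,0,0,-0.4]
    - [0,0,0,0,0,0,-0.4]
    - [0,0,-15,0,0,0,-0.4]
    - [0,0,-30,0,0,0,-0.4]
    - [0,0,-45,0,0,0,-0.4]
    - [0,0,-40,0,0,0,-0.4]
    - [0,0,0,0,0,0,-1]

```text
time_s: 43.05
tcp_pos: [0.5089, -0.0909, 0.1512]
eef_rot: [179.9, 29.1, 143.5]
force: [1.3, 0.0, -0.6]
width: 0.0758
grasp_force: 0.0
```

```bash
cat > look.py <<'E'
from h import *
cc,sn=np.cos(np.radians(AY)),np.sin(np.radians(AY));Rt=np.array([[cc,sn],[-sn,cc]])
s=snap('top');P=cloud(s);Z=P[...,2];c=s['color'].astype(int)
for lo,hi,x,y,r,nm in((.066,.082,.5,.25,.2,"mat"),(.076,.092,.498,-.19,.15,"tray")):
  m=((Z>lo)&(Z<hi)&(c.sum(2)>150)&(abs(P[...,0]-x)<r)&(abs(P[...,1]-y)<r)).astype(np.uint8)
  k,l,st,ce=cv2.connectedComponentsWithStats(m)
  for i in range(1,k):
    if st[i,4]>25: R=cv2.minAreaRect((P[l==i][:,:2]*1e3).astype(np.float32));print(nm,st[i,4],np.round(ce[i]),np.round(R[0],1),np.round(R[1],1),round(R[2],1),round(float(np.median(Z[l==i])),4),np.round(Rt@(np.array(R[0])/1e3-A0)*1e3,1))
save(s,sys.argv[1] if len(sys.argv)>1 else "look.png")
E
python3 look.py; python3 -c "
from h import *
grasp([.4859,.2205,.042],54.5,60,0,.06)"
```

```text
mat 327 [143. 199.] [483.8 217.5] [52.1 50. ] 54.9 0.0746 [-365.4  318.5]
mat 334 [113. 231.] [394.4 298. ] [51.6 50.2] 77.5 0.0746 [-485.2  329.5]
tray 90 [264. 172.] [ 557.6 -126.6] [50.6 51.1] 53.2 0.0844 [-100.4   86.9]
turn [ 0.4603  1.1882 -1.663 ] deg 120.0 shift [-161.8  199.4 -166. ] tcp [ 0.5082 -0.0916  0.1496] [-180.    29.   143.5] q [-11.   4.   4. 131.  41.  30.  13.] w 0.0826 F [ 0.5  0.1 -0.5] t 43.1
  world d [-31.9 298.7 -57.1] shift in present axes [205.5 221.  -48.9]
```

Emit:
move_arm:
  rows:
    - [20,30,-20,0,0,0,-1]
    - [30,40,-23,0,0,0,-1]
    - [30,40,-23,0,0,0,-1]
    - [0,0,0,0.038,0.099,-0.139,-1]
    - [0,0,0,0.038,0.099,-0.139,-1]
    - [0,0,0,0.038,0.099,-0.139,-1]
    - [0,0,0,0.038,0.099,-0.139,-1]
    - [0,0,0,0.038,0.099,-0.139,-1]
    - [0,0,0,0.038,0.099,-0.139,-1]
    - [0,0,0,0.038,0.099,-0.139,-1]

```text
time_s: 44.35
tcp_pos: [0.4917, 0.0557, 0.1657]
eef_rot: [-159.4, -22.3, -171.0]
force: [-0.8, 0.1, 0.4]
width: 0.0855
grasp_force: 0.0
```

Emit:
move_arm:
  rows:
    - [0,0,0,0.038,0.099,-0.139,-1]
    - [0,0,0,0.038,0.099,-0.139,-1]
    - [0,0,0,0.038,0.099,-0.139,-1]
    - [0,0,0,0,0,0,-1]
    - [0,0,0,0,0,0,-1]

```text
time_s: 44.98
tcp_pos: [0.4915, 0.056, 0.1668]
eef_rot: [-164.7, -45.8, -150.3]
force: [-0.2, -0.1, -0.4]
width: 0.0855
grasp_force: 0.0
```

```bash
python3 -c "
from h import *
grasp([.4859,.2205,.042],54.5,60,0,.08)"
```

```text
turn [ 0.0821  0.2066 -0.2909] deg 21.0 shift [-104.1  100.   -71.8] tcp [0.4915 0.056  0.1668] [-164.7  -45.8 -150.3] q [-16.  37. -12.  90.  23. 100.  92.] w 0.0855 F [-0.2 -0.1 -0.4] t 45.0
  world d [-15.1 151.1 -54.3] shift in present axes [-81.9 132.2 -42.7]
```

Emit:
move_arm:
  rows:
    - [0,0,0,0.041,0.103,-0.145,-1]
    - [0,0,0,0.041,0.103,-0.145,-1]
    - [-26,25,-18,0,0,0,-1]
    - [-26,25,-18,0,0,0,-1]
    - [-26,25,-18,0,0,0,-1]
    - [-26,25,-18,0,0,0,-1]
    - [0,0,0,0,0,0,-1]
    - [0,0,0,0,0,0,-1]

```text
time_s: 45.98
tcp_pos: [0.477, 0.2069, 0.1144]
eef_rot: [-179.7, -59.9, -125.7]
force: [0.1, -0.1, 0.4]
width: 0.0853
grasp_force: 0.0
```

```bash
python3 -c "
from h import *
grasp([.4861,.2208,.042],54.7,60)"
```

```text
turn [ 0.0017  0.0019 -0.0035] deg 0.2 shift [-71.    0.6  40.9] tcp [0.477  0.2069 0.1144] [-179.7  -59.9 -125.7] q [-29.  52. -14.  77.  21. 112.  97.] w 0.0853 F [ 0.1 -0.1  0.4] t 46.0
  world d [ -0.4   0.4 -81.9] shift in present axes [-70.9   0.8  41. ]
```

Accurate. Descend, grip and lift.

Emit:
move_arm:
  rows:
    - [-20,0,12,0,0,0,-1]
    - [-23,0,13,0,0,0,-1]
    - [-20,0,12,0,0,0,-1]
    - [-8,0,4,0,0,0,-1]
    - [0,0,0,0,0,0,-0.4]
    - [0,0,0,0,0,0,0.6]
    - [0,0,0,0,0,0,0.6]
    - [0,0,0,0,0,0,0.6]
    - [0,0,0,0,0,0,0.6]
    - [0,0,0,0,0,0,0.6]

```text
time_s: 47.22
tcp_pos: [0.4768, 0.2084, 0.0323]
eef_rot: [180.0, -59.9, -125.4]
force: [2.1, 2.5, 3.2]
width: 0.0494
grasp_force: 45.2
```

Emit:
move_arm:
  rows:
    - [13,0,-8,0,0,0,0.6]
    - [26,0,-15,0,0,0,0.6]
    - [26,0,-15,0,0,0,0.6]
    - [0,0,0,0,0,0,0.6]

```text
time_s: 47.72
tcp_pos: [0.4776, 0.209, 0.1092]
eef_rot: [-179.9, -59.7, -125.6]
force: [-0.3, -0.6, -0.9]
width: 0.0494
grasp_force: 45.1
```

```bash
python3 -c "
from h import *
grasp([.55,.05,.09],-15,-29)"
```

```text
turn [-0.3527 -1.3368  1.2815] deg 108.0 shift [ -87.8 -134.8   89.7] tcp [0.4776 0.209  0.1092] [-179.9  -59.7 -125.6] q [-30.  52. -13.  76.  21. 112.  97.] w 0.0494 F [-0.3 -0.6 -0.9] t 47.7
  world d [  81.3 -161.4  -35.9] shift in present axes [  11.5 -159.7   91. ]
```

Emit:
move_arm:
  rows:
    - [11,-38,18,0,0,0,0.6]
    - [11,-40,18,0,0,0,0.6]
    - [10,-41,19,0,0,0,0.6]
    - [10,-41,19,0,0,0,0.6]
    - [0,0,0,-0.032,-0.1215,0.1165,0.6]
    - [0,0,0,-0.032,-0.1215,0.1165,0.6]
    - [0,0,0,-0.032,-0.1215,0.1165,0.6]
    - [0,0,0,-0.032,-0.1215,0.1165,0.6]
    - [0,0,0,-0.032,-0.1215,0.1165,0.6]
    - [0,0,0,-0.032,-0.1215,0.1165,0.6]

```text
time_s: 48.98
tcp_pos: [0.5574, 0.0458, 0.1056]
eef_rot: [-165.2, -10.6, -166.8]
force: [0.3, -0.1, -0.7]
width: 0.0496
grasp_force: 44.9
```

Emit:
move_arm:
  rows:
    - [0,0,0,-0.032,-0.1215,0.1165,0.6]
    - [0,0,0,-0.032,-0.1215,0.1165,0.6]
    - [0,0,0,-0.032,-0.1215,0.1165,0.6]
    - [0,0,0,-0.032,-0.1215,0.1165,0.6]
    - [0,0,0,-0.032,-0.1215,0.1165,0.6]
    - [0,0,0,0,0,0,0.6]
    - [0,0,0,0,0,0,0.6]

```text
time_s: 49.85
tcp_pos: [0.5598, 0.0443, 0.1065]
eef_rot: [-177.7, 27.1, 167.4]
force: [0.6, -0.4, -0.4]
width: 0.0497
grasp_force: 44.9
```

```bash
python3 -c "
from h import *
grasp([.55,.05,.036],-15,-29)"
```

```text
turn [-0.0212 -0.0332  0.0373] deg 3.1 shift [43.8  3.  75.4] tcp [0.5598 0.0443 0.1065] [-177.7   27.1  167.4] q [-23.  12.   5. 127.  40.  23.  24.] w 0.0497 F [ 0.6 -0.4 -0.4] t 49.9
  world d [ -0.9   3.3 -87.1] shift in present axes [41.1  6.1 76.7]
```

Emit:
move_arm:
  rows:
    - [8,1,15,-0.021,-0.033,0.037,0.6]
    - [10,1,17,0,0,0,0.6]
    - [10,0,17,0,0,0,0.6]
    - [8,0,14,0,0,0,0.6]
    - [6,0,10,0,0,0,0.6]
    - [0,0,0,0,0,0,0.6]
    - [0,0,0,0,0,0,0.6]

```text
time_s: 50.72
tcp_pos: [0.559, 0.0457, 0.0227]
eef_rot: [180.0, 29.1, 164.9]
force: [0.2, -1.0, 0.4]
width: 0.0495
grasp_force: 44.9
```

```bash
python3 -c "
from h import *
grasp([.55,.05,.030],-15,-29)"
```

```text
turn [-0.0003  0.0016 -0.0021] deg 0.1 shift [5.  1.8 7.9] tcp [0.559  0.0457 0.0227] [180.   29.1 164.9] q [-24.  22.   6. 132.  82.  13. -22.] w 0.0495 F [ 0.2 -1.   0.4] t 50.7
  world d [-0.1  1.9 -9.3] shift in present axes [5.1 1.8 7.8]
```

Emit:
move_arm:
  rows:
    - [2,0,3.5,0,0,0,0.6]
    - [1,0,2,0,0,0,0.6]
    - [1,0,1.5,0,0,0,0.6]
    - [0,0,0,0,0,0,0.6]
    - [0,0,0,0,0,0,0.6]

```text
time_s: 51.35
tcp_pos: [0.5585, 0.0459, 0.0158]
eef_rot: [179.9, 29.2, 164.9]
force: [-8.7, 0.3, 14.4]
width: 0.0496
grasp_force: 46.8
```

Emit:
move_arm:
  rows:
    - [0,0,0,0,0,0,0.1]
    - [0,0,0,0,0,0,-0.3]
    - [0,0,0,0,0,0,-0.8]
    - [0,0,0,0,0,0,-1]
    - [0,0,-20,0,0,0,-1]
    - [0,0,-40,0,0,0,-1]
    - [0,0,-50,0,0,0,-1]
    - [0,0,-20,0,0,0,-1]
    - [0,0,0,0,0,0,-1]
    - [0,0,0,0,0,0,-1]

```text
time_s: 52.6
tcp_pos: [0.4967, 0.0616, 0.1269]
eef_rot: [-180.0, 29.0, 164.9]
force: [0.0, -0.6, -1.2]
width: 0.0855
grasp_force: 0.0
```

```bash
cat > lying.py <<'E'
from h import *
for n in('scene','top'):
  s=snap(n);P=cloud(s);Z=P[...,2];c=s['color'].astype(int)
  m=((Z>.044)&(Z<.056)&(c.sum(2)>250)&(abs(P[...,0]-.56)<.07)&(abs(P[...,1]-.05)<.07)).astype(np.uint8)
  k,l,st,ce=cv2.connectedComponentsWithStats(m)
  for i in range(1,k):
    if st[i,4]>60: print(n,st[i,4],ce[i],cv2.minAreaRect((P[l==i][:,:2]*1e3).astype(np.float32)),np.median(Z[l==i]))
grasp([.563,.05,.029],-15,60,0,.07)
E
python3 lying.py
```

```text
scene 461 [259.69848156 235.29067245] ((546.2149658203125, 49.5147705078125), (53.930389404296875, 61.14801788330078), 75.55313873291016) 0.04910398301221135
top 382 [203.05759162 175.82460733] ((553.2932739257812, 48.83312225341797), (50.266693115234375, 70.23973083496094), 75.19257354736328) 0.050758753061134296
turn [-7.0000e-04  1.5519e+00 -2.5000e-03] deg 88.9 shift [-57.4   6.  -25.5] tcp [0.4965 0.0616 0.1264] [-179.9   28.9  164.9] q [-21.   4.  -3. 134.  46.  26.  12.] w 0.0854 F [0.  0.3 0.6] t 52.7
  world d [ 50.6  -7.3 -36.9] shift in present axes [-26.6   6.2  56.9]
```

Emit:
move_arm:
  rows:
    - [0,0,0,0,0.17,0,-1]
    - [0,0,0,0,0.17,0,-1]
    - [0,0,0,0,0.17,0,-1]
    - [0,0,0,0,0.17,0,-1]
    - [0,0,0,0,0.17,0,-1]
    - [0,0,0,0,0.17,0,-1]
    - [0,0,0,0,0.17,0,-1]
    - [0,0,0,0,0.17,0,-1]
    - [0,0,0,0,0.17,0,-1]
    - [0,0,0,0,0.02,0,-1]

```text
time_s: 53.95
tcp_pos: [0.4967, 0.0536, 0.1217]
eef_rot: [-177.5, -53.9, 162.0]
force: [0.1, 0.1, -0.1]
width: 0.0854
grasp_force: 0.0
```

```bash
python3 -c "
from h import *
grasp([.557,.048,.029],-15,60,0,.05)"
```

```text
turn [ 0.0005  0.1054 -0.0304] deg 6.3 shift [-66.8  10.2 -11.4] tcp [0.4967 0.0536 0.1217] [-177.5  -53.9  162. ] q [  1.  47.  -4.  81. -12. 104.  72.] w 0.0854 F [ 0.1  0.1 -0.1] t 54.0
  world d [ 44.4  -1.3 -52.2] shift in present axes [-67.3  12.2  -4.3]
```

Emit:
move_arm:
  rows:
    - [-23,4,-1,0,0,0,-1]
    - [-22,4,-1,0,0.05,-0.015,-1]
    - [-22,4,-2,0,0.055,-0.015,-1]
    - [0,0,0,0,0,0,-1]
    - [0,0,0,0,0,0,-1]

```text
time_s: 54.58
tcp_pos: [0.5408, 0.0544, 0.0755]
eef_rot: [179.6, -59.5, 165.5]
force: [-0.7, 1.0, 0.2]
width: 0.0854
grasp_force: 0.0
```

```bash
python3 -c "
from h import *
grasp([.557,.048,.029],-15,60)"
```

```text
turn [0.0007 0.0091 0.0042] deg 0.6 shift [-48.9  -2.   27.2] tcp [0.5408 0.0544 0.0755] [179.6 -59.5 165.5] q [  1.  58.  -5.  70. -13. 110.  74.] w 0.0854 F [-0.7  1.   0.2] t 54.6
  world d [  0.3  -2.2 -56. ] shift in present axes [-48.6  -2.2  27.7]
```

Emit:
move_arm:
  rows:
    - [-16,-1,9,0,0,0,-1]
    - [-17,-1,10,0,0,0,-1]
    - [-16,0,8,0,0.01,0.004,-1]
    - [0,0,0,0,0,0,-1]
    - [0,0,0,0,0,0,0]
    - [0,0,0,0,0,0,0.6]
    - [0,0,0,0,0,0,0.6]
    - [0,0,0,0,0,0,0.6]
    - [0,0,0,0,0,0,0.6]
    - [0,0,0,0,0,0,0.6]

```text
time_s: 55.82
tcp_pos: [0.5425, 0.052, 0.0189]
eef_rot: [179.9, -60.1, 165.0]
force: [2.5, -0.4, 4.1]
width: 0.0493
grasp_force: 44.3
```

Emit:
move_arm:
  rows:
    - [13,0,-8,0,0,0,0.6]
    - [26,0,-15,0,0,0,0.6]
    - [26,0,-15,0,0,0,0.6]
    - [0,0,-5,0,0,0,0.6]

```text
time_s: 56.32
tcp_pos: [0.5481, 0.0509, 0.0988]
eef_rot: [179.8, -59.9, 165.2]
force: [-0.4, -0.1, 0.1]
width: 0.0498
grasp_force: 44.1
```

```bash
python3 -c "
from h import *
grasp(an(-112,0,120),-36.75,-29)"
```

```text
turn [-0.1094 -1.5313  0.4047] deg 91.0 shift [ -99.6 -223.5   50. ] tcp [0.5481 0.0509 0.0988] [179.8 -59.9 165.2] q [  2.  57.  -5.  68. -13. 113.  73.] w 0.0498 F [-0.4 -0.1  0.1] t 56.3
  world d [ -44.5 -245.7    4.6] shift in present axes [  -6.1 -248.8  -20.6]
```

```bash
python3 -c "
from h import *
grasp(an(-112,-85,150),-45,-29)"
```

```text
turn [-0.1517 -1.5132  0.5578] deg 92.8 shift [-152.  -290.6   44.7] tcp [0.5481 0.0509 0.0988] [179.8 -59.9 165.2] q [  2.  57.  -5.  68. -13. 113.  73.] w 0.0498 F [-0.4 -0.1  0.1] t 56.3
  world d [ -96.2 -314.8   34.6] shift in present axes [  36.1 -328.9   -8. ]
```

Emit:
move_arm:
  rows:
    - [0,0,-10,-0.0152,-0.1513,0.0558,0.6]
    - [0,0,-10,-0.0152,-0.1513,0.0558,0.6]
    - [0,0,-10,-0.0152,-0.1513,0.0558,0.6]
    - [0,0,-10,-0.0152,-0.1513,0.0558,0.6]
    - [0,0,0,-0.0152,-0.1513,0.0558,0.6]
    - [0,0,0,-0.0152,-0.1513,0.0558,0.6]
    - [0,0,0,-0.0152,-0.1513,0.0558,0.6]
    - [0,0,0,-0.0152,-0.1513,0.0558,0.6]
    - [0,0,0,-0.0152,-0.1513,0.0558,0.6]
    - [0,0,0,-0.0152,-0.1513,0.0558,0.6]

```text
time_s: 57.58
tcp_pos: [0.5735, 0.0423, 0.1224]
eef_rot: [-179.2, 27.7, 135.5]
force: [1.0, -0.7, -1.8]
width: 0.0497
grasp_force: 43.9
```

```bash
python3 -c "
from h import *
grasp(an(-112,-85,150),-45,-29)"
```

```text
turn [-0.009  -0.023   0.0082] deg 1.5 shift [-119.5 -302.5   53.7] tcp [0.5735 0.0423 0.1224] [-179.2   27.7  135.5] q [-38.  17.  17. 119.  34.  39.  -2.] w 0.0497 F [ 1.  -0.7 -1.8] t 57.6
  world d [-121.6 -306.2   10.9] shift in present axes [-118.2 -303.    53.7]
```

Emit:
move_arm:
  rows:
    - [-20,-30,-5,0,0,0,0.6]
    - [-14,-38,0,-0.009,-0.023,0.008,0.6]
    - [-14,-39,10,0,0,0,0.6]
    - [-14,-39,10,0,0,0,0.6]
    - [-14,-39,10,0,0,0,0.6]
    - [-14,-39,10,0,0,0,0.6]
    - [-14,-39,10,0,0,0,0.6]
    - [-14,-39,9,0,0,0,0.6]
    - [0,0,0,0,0,0,0.6]
    - [0,0,0,0,0,0,0.6]

```text
time_s: 58.82
tcp_pos: [0.4533, -0.263, 0.1326]
eef_rot: [-179.9, 28.8, 135.1]
force: [0.8, 0.2, -1.2]
width: 0.0492
grasp_force: 43.9
```

```bash
python3 -c "
from h import *
grasp(an(-112,-85,60),-45,-29)"
```

```text
turn [-0.0011 -0.0034  0.0018] deg 0.2 shift [43.5 -1.6 77.9] tcp [ 0.4533 -0.263   0.1326] [-179.9   28.8  135.1] q [-12.   5.  31. 133.  32.  20.  35.] w 0.0492 F [ 0.8  0.2 -1.2] t 58.8
  world d [ -1.4  -0.9 -89.2] shift in present axes [43.3 -1.5 78. ]
```

Emit:
move_arm:
  rows:
    - [8,-1,14,0,0,0,0.6]
    - [10,0,18,0,0,0,0.6]
    - [10,0,18,0,0,0,0.6]
    - [10,0,17,0,0,0,0.6]
    - [5,0,9,0,0,0,0.6]
    - [0,0,0,0,0,0,0.6]
    - [0,0,0,0,0,0,0.6]

```text
time_s: 59.7
tcp_pos: [0.4512, -0.2641, 0.0523]
eef_rot: [-179.5, 28.8, 135.3]
force: [0.6, 0.1, -1.6]
width: 0.0497
grasp_force: 44.2
```

```bash
python3 -c "
from h import *
grasp(an(-112,-85,54),-45,-29)"
```

```text
turn [-0.006  -0.004   0.0045] deg 0.5 shift [ 6.9  0.7 13.3] tcp [ 0.4512 -0.2641  0.0523] [-179.5   28.8  135.3] q [ 15.  14.   2. 136.  73.  13.  -8.] w 0.0497 F [ 0.6  0.1 -1.6] t 59.7
  world d [  0.8   0.2 -14.9] shift in present axes [ 6.8  0.8 13.3]
```

Emit:
move_arm:
  rows:
    - [2,0,4,0,0,0,0.6]
    - [2,0,4,0,0,0,0.6]
    - [1,0,2,0,0,0,0.6]
    - [1,0,2,0,0,0,0.6]
    - [0,0,0,0,0,0,0.6]
    - [0,0,0,0,0,0,0.6]

```text
time_s: 60.45
tcp_pos: [0.4524, -0.2656, 0.04]
eef_rot: [-179.6, 28.9, 135.2]
force: [0.6, -1.1, 4.1]
width: 0.0497
grasp_force: 44.7
```

Emit:
move_arm:
  rows:
    - [0.5,0,1,0,0,0,0.6]
    - [0,0,0,0,0,0,0.2]
    - [0,0,0,0,0,0,-0.1]
    - [0,0,0,0,0,0,-0.4]
    - [0,0,0,0,0,0,-0.4]
    - [0,0,-15,0,0,0,-0.4]
    - [0,0,-30,0,0,0,-0.4]
    - [0,0,-45,0,0,0,-0.4]
    - [0,0,-45,0,0,0,-1]
    - [0,0,0,0,0,0,-1]

```text
time_s: 61.7
tcp_pos: [0.4061, -0.2183, 0.1584]
eef_rot: [-179.7, 29.0, 135.2]
force: [0.4, -0.1, -0.3]
width: 0.0853
grasp_force: 0.0
```

```bash
python3 look.py top3.png; python3 -c "
from h import *
print(np.round(manip.get_obs()['tcp_pos'],3),np.round(manip.get_obs()['eef_rot'],1),np.round(manip.get_obs()['q']))"
```

```text
mat 332 [113. 231.] [394.1 297.3] [51.5 49.8] 77.2 0.0747 [-485.   328.8]
tray 94 [267. 169.] [ 564.9 -134. ] [50.5 50.9] 53.3 0.0835 [-90.   85.4]
tray 88 [313. 208.] [ 450.6 -260. ] [49.4 51. ] 44.2 0.0834 [-106.3  -84. ]
[ 0.405 -0.219  0.157] [-179.5   28.9  135.2] [ 22.  -4. -10. 137.  35.  27.  28.]
```

```bash
cat > knob.py <<'E'
from h import *
cc,sn=np.cos(np.radians(AY)),np.sin(np.radians(AY));Rt=np.array([[cc,sn],[-sn,cc]])
for n in('top','scene'):
    s=snap(n);P=cloud(s);Z=P[...,2];c=s['color'].astype(int)
    L=(P[...,:2]-A0)@Rt.T*1e3
    k=(c.sum(2)<110)&(Z>.042)&(Z<.054)&(abs(L[...,1])<20)&(L[...,0]>-200)&(L[...,0]<-20)
    if k.sum()>5: print(n,k.sum(),L[k].mean(0))
    pl=(Z>.015)&(Z<.026)&(abs(L[...,1])<170)&(L[...,0]<-60)&(c.max(2)-c.min(2)<30)&(c.sum(2)>150)
    if pl.sum()>20: print(n,"plate x",np.percentile(L[pl][:,0],[1,50,99]),pl.sum())
E
python3 knob.py
```

```text
top 18 [-176.75639666    6.26582191]
top plate x [-690.79721948 -166.59795012  -60.9492017 ] 1766
scene 43 [-177.31332736    2.88194799]
scene plate x [-713.87063904 -178.94662378  -62.41216277] 1900
```

View pics/top3.png

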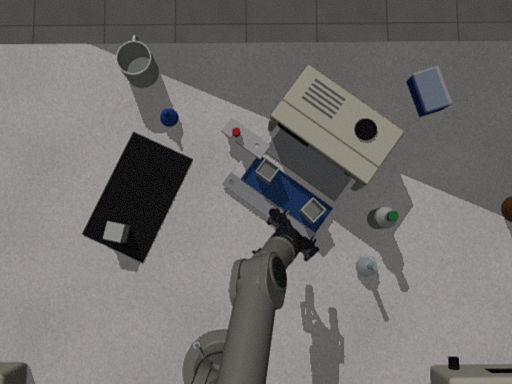

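Both cups stand open-up in the tray, at pixels (267,170) and (313,209). The pin is still parked at (236,131) and the last cup is at (115,232).

```bash
python3 -c "
from h import *
grasp([.398,.2965,.042],-12.7,60,0,.1)"
```

```text
turn [ 0.159   1.4998 -0.6027] deg 93.1 shift [ 48.9 501.2 129. ] tcp [ 0.4046 -0.2188  0.1546] [-179.4   28.6  135.2] q [ 22.  -4. -10. 137.  35.  27.  28.] w 0.0855 F [0.3 0.6 0.2] t 61.9
  world d [-22.6 518.9 -22.1] shift in present axes [ 345.3  350.8 -167. ]
```

Emit:
move_arm:
  rows:
    - [10,20,-30,0,0,0,-1]
    - [34,35,-17,0,0,0,-1]
    - [34,35,-17,0,0,0,-1]
    - [34,35,-17,0,0,0,-1]
    - [34,35,-17,0,0,0,-1]
    - [34,35,-17,0,0,0,-1]
    - [34,35,-17,0,0,0,-1]
    - [0,0,0,0.016,0.15,-0.06,-1]
    - [0,0,0,0.016,0.15,-0.06,-1]
    - [0,0,0,0.016,0.15,-0.06,-1]

```text
time_s: 63.1
tcp_pos: [0.3901, 0.1211, 0.1653]
eef_rot: [-174.0, 2.8, 144.1]
force: [1.0, 0.3, 0.1]
width: 0.0851
grasp_force: 0.0
```

Emit:
move_arm:
  rows:
    - [0,0,0,0.016,0.15,-0.06,-1]
    - [0,0,0,0.016,0.15,-0.06,-1]
    - [0,0,0,0.016,0.15,-0.06,-1]
    - [0,0,0,0.016,0.15,-0.06,-1]
    - [0,0,0,0.016,0.15,-0.06,-1]
    - [0,0,0,0.016,0.15,-0.06,-1]
    - [0,0,0,0.016,0.15,-0.06,-1]
    - [0,0,0,0,0,0,-1]
    - [0,0,0,0,0,0,-1]

```text
time_s: 64.22
tcp_pos: [0.3897, 0.1215, 0.1659]
eef_rot: [-179.0, -59.1, 166.0]
force: [-1.4, 0.1, -0.5]
width: 0.0856
grasp_force: 0.0
```

```bash
python3 look.py; python3 -c "
from h import *
grasp([.398,.2965,.042],-12.7,60,0,.08)"
```

```text
mat 335 [113. 231.] [394.2 297.7] [51.8 49.8] 77.5 0.0749 [-485.2  329.2]
tray 54 [270. 164.] [ 571.  -138.4] [50.7 35.5] 53.6 0.0834 [-82.6  85.5]
tray 94 [313. 209.] [ 450.4 -259.7] [49.2 50.4] 44.2 0.0833 [-106.6  -83.9]
turn [ 0.0013  0.0169 -0.0109] deg 1.2 shift [-23.5 172.4  67.8] tcp [0.3899 0.1216 0.1668] [-179.   -59.   166.1] q [ 18.  44. -39.  94.  -6. 101.  53.] w 0.085 F [-0.4 -0.4 -0.1] t 64.3
  world d [ -7.9 178.5 -54.3] shift in present axes [-20.5 172.6  68.4]
```

Emit:
move_arm:
  rows:
    - [-5,40,16,0,0,0,-1]
    - [-5,44,17,0,0,0,-1]
    - [-5,44,17,0,0.017,-0.01,-1]
    - [-6,44,18,0,0,0,-1]
    - [0,0,0,0,0,0,-1]
    - [0,0,0,0,0,0,-1]

```text
time_s: 65.03
tcp_pos: [0.3825, 0.2989, 0.1137]
eef_rot: [180.0, -59.9, 167.2]
force: [-0.6, -0.5, 0.7]
width: 0.0849
grasp_force: 0.0
```

```bash
python3 -c "
from h import *
grasp([.398,.2965,.042],-12.7,60)"
```

```text
turn [ 0.0012  0.0015 -0.0006] deg 0.1 shift [-69.9   1.   41.3] tcp [0.3825 0.2989 0.1137] [180.  -59.9 167.2] q [  4.  52. -41.  89. -11.  91.  44.] w 0.0849 F [-0.6 -0.5  0.7] t 65.0
  world d [ -0.5   1.2 -81.2] shift in present axes [-69.9   1.   41.4]
```

Emit:
move_arm:
  rows:
    - [-20,0,12,0,0,0,-1]
    - [-23,0,13,0,0,0,-1]
    - [-20,1,12,0,0,0,-1]
    - [-7,0,4,0,0,0,-1]
    - [0,0,0,0,0,0,-0.4]
    - [0,0,0,0,0,0,0.6]
    - [0,0,0,0,0,0,0.6]
    - [0,0,0,0,0,0,0.6]
    - [0,0,0,0,0,0,0.6]
    - [0,0,0,0,0,0,0.6]

```text
time_s: 66.28
tcp_pos: [0.3824, 0.3008, 0.0323]
eef_rot: [179.9, -60.1, 167.3]
force: [2.7, -0.2, 4.0]
width: 0.0495
grasp_force: 44.9
```

Emit:
move_arm:
  rows:
    - [13,0,-8,0,0,0,0.6]
    - [26,0,-15,0,0,0,0.6]
    - [26,0,-15,0,0,0,0.6]
    - [8,0,-5,0,0,0,0.6]

```text
time_s: 66.78
tcp_pos: [0.3832, 0.3006, 0.1179]
eef_rot: [179.8, -59.9, 167.4]
force: [-0.3, -0.6, -2.3]
width: 0.0497
grasp_force: 44.7
```

```bash
python3 -c "
from h import *
grasp([.55,.05,.11],-15,60)
grasp([.55,.05,.10],-15,-29)"
```

```text
turn [-0.0324  0.001   0.0208] deg 2.2 shift [-119.8 -198.9 -172.8] tcp [0.3832 0.3006 0.1179] [179.8 -59.9 167.4] q [  4.  52. -41.  89. -11.  92.  44.] w 0.0497 F [-0.3 -0.6 -2.3] t 66.8
  world d [ 150.9 -246.3  -17.4] shift in present axes [-115.8 -206.8 -166.1]
turn [-0.0094 -1.5522  0.0416] deg 89.0 shift [-189.  -198.9  144.2] tcp [0.3832 0.3006 0.1179] [179.8 -59.9 167.4] q [  4.  52. -41.  89. -11.  92.  44.] w 0.0497 F [-0.3 -0.6 -2.3] t 66.8
  world d [ 175.7 -253.   -34.5] shift in present axes [-143.5 -207.8 -179.7]
```

Emit:
move_arm:
  rows:
    - [-16,-33,-28,0,0,0,0.6]
    - [-17,-35,-29,0,0,0,0.6]
    - [-17,-35,-29,0,0,0,0.6]
    - [-17,-35,-29,0,0,0,0.6]
    - [-17,-35,-30,0,0,0,0.6]
    - [-17,-34,-30,0,0,0,0.6]
    - [0,0,0,0,-0.1725,0.005,0.6]
    - [0,0,0,0,-0.1725,0.005,0.6]
    - [0,0,0,0,-0.1725,0.005,0.6]
    - [0,0,0,0,-0.1725,0.005,0.6]

```text
time_s: 68.03
tcp_pos: [0.534, 0.0534, 0.1157]
eef_rot: [-179.3, -20.2, 166.0]
force: [0.6, 0.6, -0.7]
width: 0.0497
grasp_force: 44.6
```

Emit:
move_arm:
  rows:
    - [0,0,0,0,-0.1725,0.005,0.6]
    - [0,0,0,0,-0.1725,0.005,0.6]
    - [0,0,0,0,-0.1725,0.005,0.6]
    - [0,0,0,0,-0.1725,0.005,0.6]
    - [0,0,0,0,-0.1725,0.005,0.6]
    - [0,0,0,0,0,0,0.6]
    - [0,0,0,0,0,0,0.6]

```text
time_s: 68.9
tcp_pos: [0.5359, 0.0499, 0.1157]
eef_rot: [-178.6, 25.9, 165.2]
force: [0.4, -0.0, -0.2]
width: 0.0496
grasp_force: 44.5
```

```bash
python3 -c "
from h import *
grasp([.55,.05,.038],-15,-29)"
```

```text
turn [-0.0231 -0.0545  0.0031] deg 3.4 shift [25.8  3.8 93.6] tcp [0.5359 0.0499 0.1157] [-178.6   25.9  165.2] q [  7.  11. -29. 128.  46.  30.  16.] w 0.0496 F [ 0.4 -0.  -0.2] t 68.9
  world d [ 23.   -2.3 -94.3] shift in present axes [20.7  6.  94.7]
```

Emit:
move_arm:
  rows:
    - [5,2,16,-0.023,-0.054,0.003,0.6]
    - [5,1,18,0,0,0,0.6]
    - [5,1,20,0,0,0,0.6]
    - [5,0,20,0,0,0,0.6]
    - [5,0,17,0,0,0,0.6]
    - [0,0,0,0,0,0,0.6]
    - [0,0,0,0,0,0,0.6]

```text
time_s: 69.78
tcp_pos: [0.558, 0.0475, 0.0241]
eef_rot: [180.0, 29.1, 164.9]
force: [-0.1, -0.3, -0.7]
width: 0.0497
grasp_force: 44.6
```

```bash
python3 -c "
from h import *
grasp([.55,.05,.033],-15,-29)"
```

```text
turn [-0.0004  0.0013 -0.001 ] deg 0.1 shift [3.  0.4 7.2] tcp [0.558  0.0475 0.0241] [180.   29.1 164.9] q [ -1.  22. -20. 131.  84.  23. -22.] w 0.0497 F [-0.1 -0.3 -0.7] t 69.8
  world d [ 0.9  0.2 -7.7] shift in present axes [3.  0.4 7.2]
```

Emit:
move_arm:
  rows:
    - [2,0,3.5,0,0,0,0.6]
    - [1,0,2,0,0,0,0.6]
    - [0.5,0,1,0,0,0,0.6]
    - [0,0,0,0,0,0,0.6]
    - [0,0,0,0,0,0,0.6]

```text
time_s: 70.4
tcp_pos: [0.557, 0.0477, 0.0163]
eef_rot: [-180.0, 29.1, 165.0]
force: [0.8, -0.5, 0.2]
width: 0.0496
grasp_force: 44.6
```

Emit:
move_arm:
  rows:
    - [0.5,0,1,0,0,0,0.6]
    - [0,0,0,0,0,0,0.6]
    - [0,0,0,0,0,0,0.1]
    - [0,0,0,0,0,0,-0.3]
    - [0,0,0,0,0,0,-0.8]
    - [0,0,0,0,0,0,-1]
    - [0,0,-20,0,0,0,-1]
    - [0,0,-40,0,0,0,-1]
    - [0,0,-50,0,0,0,-1]
    - [0,0,-20,0,0,0,-1]

```text
time_s: 71.65
tcp_pos: [0.496, 0.0648, 0.1312]
eef_rot: [180.0, 29.2, 165.0]
force: [0.4, -0.8, 0.1]
width: 0.0852
grasp_force: 0.0
```

```bash
python3 lying.py; python3 look.py
```

```text
scene 495 [259.51919192 235.71515152] ((550.0499267578125, 50.1826171875), (53.64643859863281, 70.40093231201172), 74.98468780517578) 0.04906642439160365
top 382 [202.46073298 176.37172775] ((551.8128051757812, 50.675270080566406), (50.66065979003906, 70.30459594726562), 75.27987670898438) 0.05042876274900368
turn [1.0000e-03 1.5586e+00 1.1000e-03] deg 89.3 shift [-61.8   3.1 -23.6] tcp [0.4967 0.0646 0.1312] [179.9  29.3 165. ] q [  2.   4. -27. 134.  48.  27.  10.] w 0.0853 F [ 0.3 -0.1  0.4] t 71.8
  world d [ 50.4 -10.3 -41.7] shift in present axes [-24.3   3.   61.5]
tray 93 [267. 169.] [ 564.7 -133.9] [50.7 50.2] 52.8 0.0844 [-90.3  85.4]
tray 94 [313. 209.] [ 450.4 -259.7] [49.3 50.3] 44.1 0.0841 [-106.6  -83.9]
```

Emit:
move_arm:
  rows:
    - [0,0,0,0,0.17,0,-1]
    - [0,0,0,0,0.17,0,-1]
    - [0,0,0,0,0.17,0,-1]
    - [0,0,0,0,0.17,0,-1]
    - [0,0,0,0,0.17,0,-1]
    - [0,0,0,0,0.17,0,-1]
    - [0,0,0,0,0.17,0,-1]
    - [0,0,0,0,0.17,0,-1]
    - [0,0,0,0,0.17,0,-1]
    - [0,0,0,0,0.02,0,-1]

```text
time_s: 73.05
tcp_pos: [0.4961, 0.0575, 0.1224]
eef_rot: [-178.0, -55.7, 162.7]
force: [-0.5, -0.1, -0.0]
width: 0.0856
grasp_force: 0.0
```

```bash
python3 -c "
from h import *
grasp([.555,.0494,.029],-15,60,0,.05)"
```

```text
turn [-0.0009  0.0751 -0.0231] deg 4.5 shift [-67.1   7.4 -10.4] tcp [0.4961 0.0575 0.1224] [-178.   -55.7  162.7] q [ 13.  50. -26.  79.  -4. 105.  61.] w 0.0856 F [-0.5 -0.1 -0. ] t 73.0
  world d [ 43.   -3.9 -52.9] shift in present axes [-67.5   8.9  -5.4]
```

Emit:
move_arm:
  rows:
    - [-23,3,-2,0,0,0,-1]
    - [-22,3,-2,0,0.04,-0.012,-1]
    - [-22,3,-2,0,0.035,-0.011,-1]
    - [0,0,0,0,0,0,-1]
    - [0,0,0,0,0,0,-1]

```text
time_s: 73.68
tcp_pos: [0.5396, 0.0563, 0.0767]
eef_rot: [179.5, -59.5, 165.6]
force: [0.6, 0.1, 0.2]
width: 0.0854
grasp_force: 0.0
```

```bash
python3 -c "
from h import *
grasp([.555,.0494,.029],-15,60)"
```

```text
turn [-0.0009  0.009   0.0054] deg 0.6 shift [-49.6  -2.7  28.5] tcp [0.5396 0.0563 0.0767] [179.5 -59.5 165.6] q [ 12.  59. -25.  69.  -3. 109.  63.] w 0.0854 F [0.6 0.1 0.2] t 73.7
  world d [ -0.5  -2.6 -57.2] shift in present axes [-49.4  -2.9  28.9]
```

Emit:
move_arm:
  rows:
    - [-16,-1,9,0,0,0,-1]
    - [-17,-1,10,0,0,0,-1]
    - [-17,-1,9,0,0.01,0.004,-1]
    - [0,0,0,0,0,0,-1]
    - [0,0,0,0,0,0,0]
    - [0,0,0,0,0,0,0.6]
    - [0,0,0,0,0,0,0.6]
    - [0,0,0,0,0,0,0.6]
    - [0,0,0,0,0,0,0.6]
    - [0,0,0,0,0,0,0.6]

```text
time_s: 74.92
tcp_pos: [0.5409, 0.0531, 0.0191]
eef_rot: [179.8, -60.1, 165.2]
force: [3.3, -0.6, 4.5]
width: 0.0495
grasp_force: 44.8
```

Emit:
move_arm:
  rows:
    - [13,0,-8,0,0,0,0.6]
    - [26,0,-15,0,0,0,0.6]
    - [26,0,-15,0,0,0,0.6]
    - [0,0,-5,0,0,0,0.6]

```text
time_s: 75.42
tcp_pos: [0.5464, 0.052, 0.0989]
eef_rot: [179.7, -59.9, 165.3]
force: [1.0, -0.2, -1.0]
width: 0.0495
grasp_force: 44.4
```

```bash
python3 -c "
from h import *
grasp(an(-109,0,150),-38,-29)"
```

```text
turn [-0.1157 -1.5289  0.4298] deg 91.2 shift [-122.8 -220.9   28.6] tcp [0.5464 0.052  0.0989] [179.7 -59.9 165.3] q [ 12.  59. -25.  68.  -3. 112.  62.] w 0.0495 F [ 1.  -0.2 -1. ] t 75.4
  world d [ -40.4 -248.7   34.5] shift in present axes [  17.8 -250.6  -39.3]
```

Emit:
move_arm:
  rows:
    - [0,0,-10,-0.0116,-0.153,0.043,0.6]
    - [0,0,-10,-0.0116,-0.153,0.043,0.6]
    - [0,0,-10,-0.0116,-0.153,0.043,0.6]
    - [0,0,-10,-0.0116,-0.153,0.043,0.6]
    - [0,0,0,-0.0116,-0.153,0.043,0.6]
    - [0,0,0,-0.0116,-0.153,0.043,0.6]
    - [0,0,0,-0.0116,-0.153,0.043,0.6]
    - [0,0,0,-0.0116,-0.153,0.043,0.6]
    - [0,0,0,-0.0116,-0.153,0.043,0.6]
    - [0,0,0,-0.0116,-0.153,0.043,0.6]

```text
time_s: 76.68
tcp_pos: [0.5718, 0.043, 0.1227]
eef_rot: [-179.3, 27.7, 142.4]
force: [-0.6, -0.0, -1.0]
width: 0.0494
grasp_force: 44.3
```

```bash
python3 -c "
from h import *
grasp(an(-109,0,150),-38,-29)"
```

```text
turn [-0.0086 -0.0233  0.0069] deg 1.5 shift [ -88.8 -229.5   37. ] tcp [0.5718 0.043  0.1227] [-179.3   27.7  142.4] q [-14.  15. -10. 120.  45.  40.  -5.] w 0.0494 F [-0.6 -0.  -1. ] t 76.7
  world d [ -65.9 -239.7   10.7] shift in present axes [ -88.1 -229.8   37. ]
```

Emit:
move_arm:
  rows:
    - [-16,-10,-22,0,0,0,0.6]
    - [-14,-34,8,-0.008,-0.023,0.007,0.6]
    - [-14,-37,10,0,0,0,0.6]
    - [-14,-37,10,0,0,0,0.6]
    - [-14,-37,10,0,0,0,0.6]
    - [-14,-37,10,0,0,0,0.6]
    - [-12,-37,10,0,0,0,0.6]
    - [0,0,0,0,0,0,0.6]
    - [0,0,0,0,0,0,0.6]

```text
time_s: 77.8
tcp_pos: [0.5139, -0.2007, 0.1384]
eef_rot: [-179.9, 28.8, 142.1]
force: [1.3, 0.6, -0.6]
width: 0.0497
grasp_force: 44.3
```

```bash
python3 -c "
from h import *
grasp(an(-109,0,63),-37,-29)"
```

```text
turn [-0.0097 -0.0043 -0.0142] deg 1.0 shift [52.2 -1.4 76.2] tcp [ 0.5139 -0.2007  0.1384] [-179.9   28.8  142.1] q [  9.   7.  -0. 129.  37.  23.  29.] w 0.0497 F [ 1.3  0.6 -0.6] t 77.8
  world d [ -7.8   4.1 -92. ] shift in present axes [51.9 -1.4 76.5]
```

Emit:
move_arm:
  rows:
    - [10,-1,13,0,0,-0.014,0.6]
    - [12,0,17,0,0,0,0.6]
    - [12,0,18,0,0,0,0.6]
    - [11,0,16,0,0,0,0.6]
    - [6,0,10,0,0,0,0.6]
    - [0,0,0,0,0,0,0.6]
    - [0,0,0,0,0,0,0.6]

```text
time_s: 78.68
tcp_pos: [0.5065, -0.1963, 0.0498]
eef_rot: [-179.5, 28.8, 143.0]
force: [-0.2, -0.7, -0.5]
width: 0.0492
grasp_force: 44.3
```

```bash
python3 -c "
from h import *
grasp(an(-109,0,56),-37,-29)"
```

```text
turn [-0.0086 -0.0031  0.0004] deg 0.5 shift [ 5.2 -0.6  9. ] tcp [ 0.5065 -0.1963  0.0498] [-179.5   28.8  143. ] q [  4.  17.   4. 133.  70.  14.  -6.] w 0.0492 F [-0.2 -0.7 -0.5] t 78.7
  world d [ -0.5  -0.3 -10.4] shift in present axes [ 5.2 -0.5  9. ]
```

Emit:
move_arm:
  rows:
    - [2,-0.5,3.5,0,0,0,0.6]
    - [1,0,2,0,0,0,0.6]
    - [1,0,2,0,0,0,0.6]
    - [0,0,0,0,0,0,0.6]
    - [0,0,0,0,0,0,0.6]

```text
time_s: 79.3
tcp_pos: [0.5055, -0.1976, 0.0409]
eef_rot: [-179.5, 28.8, 143.0]
force: [-0.3, -0.2, -1.3]
width: 0.0501
grasp_force: 44.3
```

Emit:
move_arm:
  rows:
    - [0.5,0,1,0,0,0,0.6]
    - [0,0,0,0,0,0,0.6]
    - [0,0,0,0,0,0,0.6]

```text
time_s: 79.68
tcp_pos: [0.5058, -0.1978, 0.04]
eef_rot: [-179.5, 28.8, 143.0]
force: [-0.8, -0.4, 3.0]
width: 0.0494
grasp_force: 44.6
```

Emit:
move_arm:
  rows:
    - [0,0,0,0,0,0,0.2]
    - [0,0,0,0,0,0,-0.1]
    - [0,0,0,0,0,0,-0.4]
    - [0,0,0,0,0,0,-0.4]
    - [0,0,-15,0,0,0,-0.4]
    - [0,0,-30,0,0,0,-0.4]
    - [0,0,-45,0,0,0,-0.4]
    - [0,0,-45,0,0,0,-0.4]
    - [0,0,-10,0,0,0,-0.4]
    - [0,0,0,0,0,0,-0.4]

```text
time_s: 80.92
tcp_pos: [0.4504, -0.1547, 0.1669]
eef_rot: [-179.5, 28.8, 142.9]
force: [-0.2, -0.1, 0.9]
width: 0.0599
grasp_force: 0.0
```

```bash
python3 look.py; python3 knob.py; python3 -c "
from h import *
s=snap('scene');save(s,'s5.png')
to(an(-180,0,100),[180,0,143.25])"
```

```text
tray 96 [267. 169.] [ 565.2 -134.2] [50.8 50.8] 53.1 0.0837 [-89.8  85.4]
tray 90 [288. 191.] [ 501.8 -192.6] [49.9 50.7] 52.4 0.084 [-105.6    0.6]
tray 93 [313. 209.] [ 449.9 -260.6] [51.1 50.3] 44.7 0.0839 [-106.4  -84.9]
top 29 [-173.51599112    0.86663552]
top plate x [-687.42174456 -159.92353769  -63.12701959] 1804
scene 47 [-176.47864879    3.70937095]
scene plate x [-721.55521944 -179.95279615  -61.88245834] 1773
turn [-0.0122  0.4997 -0.0073] deg 28.6 shift [10.2  0.  65.2] tcp [ 0.4499 -0.1547  0.1652] [-179.4   28.6  143. ] q [ 11.  -3.  -9. 135.  34.  29.  28.] w 0.0598 F [0.6 0.5 0.3] t 81.1
```

View pics/s5.png

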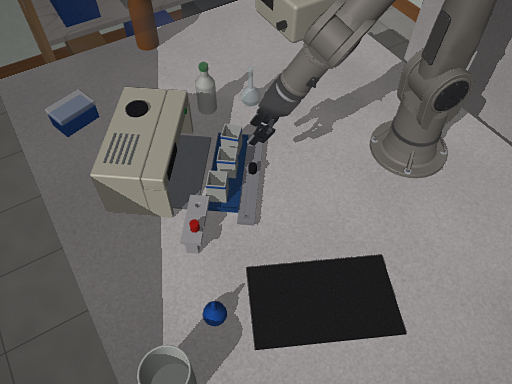

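All three cups stand mouth-up at (230,135), (227,157) and (215,185). The mat is empty and the pin is still parked at (194,226).

Emit:
move_arm:
  rows:
    - [0,0,0,-0.004,0.166,-0.002,-0.4]
    - [0,0,0,-0.004,0.166,-0.002,-0.4]
    - [0,0,0,-0.004,0.166,-0.002,-0.4]
    - [8,0,40,0,0,0,-0.4]
    - [0,0,20,0,0,0,-0.4]
    - [0,0,0,0,0,0,-0.4]
    - [0,0,0,0,0,0,-0.4]

```text
time_s: 82.0
tcp_pos: [0.4456, -0.1539, 0.1061]
eef_rot: [-179.6, 2.4, 142.9]
force: [0.1, -0.2, -0.0]
width: 0.0597
grasp_force: 0.0
```

```bash
python3 -c "
from h import *
cc,sn=np.cos(np.radians(AY)),np.sin(np.radians(AY));Rt=np.array([[cc,sn],[-sn,cc]])
s=snap('wrist');P=cloud(s);c=s['color'].astype(int);L=(P[...,:2]-A0)@Rt.T*1e3
k=(c.sum(2)<140)&(P[...,2]>.043)&(P[...,2]<.052)&(abs(L[...,0]+178)<25)&(abs(L[...,1])<22)
print(k.sum(),np.median(L[k],0))
to(an(-178,0,25),[180,0,143.25])"
```

```text
947 [-177.48574154   -0.69623886]
turn [-0.006   0.0425 -0.0065] deg 2.5 shift [ 4.5  1.8 81.6] tcp [ 0.4459 -0.1539  0.1066] [-179.7    2.4  142.9] q [ 14.  12.  -1. 121.   2.  45.  64.] w 0.0596 F [0.3 0.7 0.1] t 82.0
```

Emit:
move_arm:
  rows:
    - [0,0,0,-0.006,0.042,-0.006,-0.4]
    - [4,1,25,0,0,0,-0.4]
    - [0,0,25,0,0,0,-0.4]
    - [0,0,20,0,0,0,-0.4]
    - [0,0,11,0,0,0,-0.4]
    - [0,0,0,0,0,0,-0.4]
    - [0,0,0,0,0,0,-0.4]

```text
time_s: 82.92
tcp_pos: [0.4433, -0.1507, 0.0259]
eef_rot: [180.0, 0.1, 143.2]
force: [0.1, 0.6, 0.5]
width: 0.0595
grasp_force: 0.0
```

```bash
python3 -c "
from h import *
to(an(-177.5,-0.3,25),[180,0,143.25])"
```

```text
turn [ 0.0004  0.001  -0.0005] deg 0.1 shift [0.  0.5 0.9] tcp [ 0.4433 -0.1507  0.0259] [1.800e+02 1.000e-01 1.432e+02] q [ 15.  20.  -2. 123.   1.  37.  66.] w 0.0595 F [0.1 0.6 0.5] t 82.9
```

Emit:
move_arm:
  rows:
    - [0,0,0,0,0,0,0]
    - [0,0,0,0,0,0,0.8]
    - [0,0,0,0,0,0,0.8]
    - [0,0,0,0,0,0,0.8]
    - [0,0,0,0,0,0,0.8]
    - [-1,0,0,0,0,0,0.8]
    - [-2,0,0,0,0,0,0.8]
    - [-3,0,0,0,0,0,0.8]
    - [-4,0,0,0,0,0,0.8]
    - [-5,0,0,0,0,0,0.8]
  newtons: 50

```text
time_s: 84.18
tcp_pos: [0.4556, -0.1585, 0.0258]
eef_rot: [179.9, -0.0, 143.3]
force: [0.3, 3.7, 7.3]
width: 0.022
grasp_force: 49.3
```

Emit:
move_arm:
  rows:
    - [-6,0,0,0,0,0,0.8]
    - [-7,0,0,0,0,0,0.8]
    - [-7,0,0,0,0,0,0.8]
    - [-7,0,0,0,0,0,0.8]
    - [-7,0,0,0,0,0,0.8]
    - [-7,0,0,0,0,0,0.8]
    - [-7,0,0,0,0,0,0.8]
    - [-7,0,0,0,0,0,0.8]
    - [-7,0,0,0,0,0,0.8]
    - [-7,0,0,0,0,0,0.8]

```text
time_s: 85.42
tcp_pos: [0.5109, -0.1997, 0.0258]
eef_rot: [179.9, -0.0, 143.3]
force: [-0.2, 3.2, 6.7]
width: 0.0221
grasp_force: 49.3
```

Emit:
move_arm:
  rows:
    - [-7,0,0,0,0,0,0.8]
    - [-7,0,0,0,0,0,0.8]
    - [-7,0,0,0,0,0,0.8]
    - [-6,0,0,0,0,0,0.8]
    - [-5,0,0,0,0,0,0.8]
    - [-4,0,0,0,0,0,0.8]
    - [-3,0,0,0,0,0,0.8]
    - [0,0,0,0,0,0,0.8]
    - [0,0,0,0,0,0,0.8]

```text
time_s: 86.55
tcp_pos: [0.5426, -0.2233, 0.0259]
eef_rot: [179.9, 0.1, 143.3]
force: [1.1, 3.8, 4.9]
width: 0.0222
grasp_force: 49.1
```

```bash
python3 -c "
from h import *
to(an(-50,-0.3,25),[180,0,143.25])"
```

```text
turn [0.0017 0.0011 0.0004] deg 0.1 shift [-4.5 -0.8  0.9] tcp [ 0.5426 -0.2233  0.0259] [1.799e+02 1.000e-01 1.433e+02] q [ 19.  30.  -1. 107.   1.  43.  71.] w 0.0222 F [1.1 3.8 4.9] t 86.5
```

Emit:
move_arm:
  rows:
    - [-2,0,0,0,0,0,0.8]
    - [-2,0,0,0,0,0,0.8]
    - [-1,0,0,0,0,0,0.8]
    - [-1,0,0,0,0,0,0.8]
    - [0,0,0,0,0,0,0.8]
    - [0,0,0,0,0,0,0.8]

```text
time_s: 87.3
tcp_pos: [0.545, -0.2251, 0.0258]
eef_rot: [179.9, -0.3, 143.3]
force: [-4.6, 7.1, 11.3]
width: 0.022
grasp_force: 49.8
```

Emit:
move_arm:
  rows:
    - [-1,0,0,0,0,0,0.8]
    - [0,0,0,0,0,0,0.8]
    - [0,0,0,0,0,0,0.8]

```text
time_s: 87.68
tcp_pos: [0.545, -0.2251, 0.0258]
eef_rot: [180.0, -0.4, 143.3]
force: [-6.4, 7.8, 13.5]
width: 0.0222
grasp_force: 50.0
```

Emit:
move_arm:
  rows:
    - [-1,0,0,0,0,0,0.8]
    - [0,0,0,0,0,0,0.8]
    - [0,0,0,0,0,0,0.2]
    - [0,0,0,0,0,0,-0.2]
    - [0,0,0,0,0,0,-0.4]
    - [0,0,0,0,0,0,-0.4]
    - [5,0,-20,0,0,0,-0.4]
    - [15,0,-35,0,0,0,-0.4]
    - [20,0,-35,0,0,0,-0.4]
    - [0,0,0,0,0,0,-0.4]

```text
time_s: 88.92
tcp_pos: [0.5169, -0.2049, 0.119]
eef_rot: [179.9, 0.3, 143.3]
force: [0.2, -1.1, 0.4]
width: 0.0601
grasp_force: 0.0
```

```bash
python3 knob.py; python3 -c "
from h import *
cc,sn=np.cos(np.radians(AY)),np.sin(np.radians(AY));Rt=np.array([[cc,sn],[-sn,cc]])
s=snap('wrist');P=cloud(s);c=s['color'].astype(int);L=(P[...,:2]-A0)@Rt.T*1e3
k=(c.sum(2)<140)&(P[...,2]>.043)&(P[...,2]<.052)&(abs(L[...,0]+50)<25)&(abs(L[...,1])<22)
print(k.sum(),np.median(L[k],0),(L[k].min(0)+L[k].max(0))/2)
save(s,'w9.png')
print(manip.get_obs()['tcp_pos'],manip.get_obs()['time_s'])"
```

```text
top plate x [-703.1504531  -578.67430888  -60.76168676] 453
scene 46 [-49.86242034   2.92839914]
scene plate x [-724.73080012 -572.41882448  -60.41236255] 588
790 [-51.2253549   -0.52437544] [-50.13981046  -0.82064206]
[ 0.51529798 -0.20508481  0.11506437] 89.075
```

View pics/w9.png

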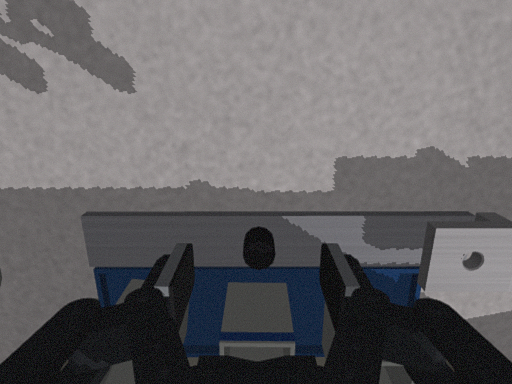

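The knob is back at x = -50, its home reading. I'll back the arm off and take a last look.

Emit:
move_arm:
  rows:
    - [30,0,-35,0,0,0,-0.4]
    - [40,0,-40,0,0,0,-0.4]
    - [40,0,-40,0,0,0,-0.4]
    - [20,0,-20,0,0,0,-0.4]
    - [0,0,0,0,0,0,-0.4]
    - [0,0,0,0,0,0,-0.4]

```text
time_s: 89.82
tcp_pos: [0.4113, -0.1276, 0.2488]
eef_rot: [-179.9, -0.1, 143.2]
force: [-0.7, 0.3, 0.2]
width: 0.0598
grasp_force: 0.0
```

```bash
python3 knob.py; python3 -c "
from h import *
cc,sn=np.cos(np.radians(AY)),np.sin(np.radians(AY));Rt=np.array([[cc,sn],[-sn,cc]])
s=snap('scene');P=cloud(s);c=s['color'].astype(int);L=(P[...,:2]-A0)@Rt.T*1e3
r=(c[...,0]>110)&(c[...,0]>2.2*c[...,1])&(c[...,0]>2.2*c[...,2])&(P[...,2]>.05)&(P[...,2]<.1)
print('pin',np.median(L[r],0),np.percentile(P[r][:,2],[5,95]))
w=snap('wrist');P=cloud(w);L=(P[...,:2]-A0)@Rt.T*1e3
k=(P[...,2]>.079)&(P[...,2]<.09)&(L[...,0]<40)&(L[...,0]>-40)&(abs(L[...,1])<130);n,l,st,ce=cv2.connectedComponentsWithStats(k.astype(np.uint8))
for i in range(1,n):
  if st[i,4]>20: print(L[l==i].min(0),L[l==i].max(0),np.median(P[l==i][:,2]))
im=np.hstack([cv2.resize(s['color'][80:280,80:300],(400,364)),cv2.resize(w['color'],(400,364))]);cv2.imwrite('pics/f.png',im[...,::-1])"
```

```text
top 47 [-49.16615788   1.45553634]
top plate x [-702.762469   -551.1541239   -60.17836441] 589
scene 47 [-49.59918026   2.62791375]
scene plate x [-726.17372879 -558.65792871  -60.26457184] 643
pin [-54.09423906 224.99241643] [0.06119132 0.08190964]
[ -7.50959082 -89.41093623] [  3.55469244 -60.30540372] 0.08237834925095869
[ -6.97335558 -27.35861663] [ 5.673525   22.02818116] 0.08282639701422881
[ 8.58120941 66.40096247] [13.52632773 79.52775334] 0.08263999565494191
```

View pics/f.png

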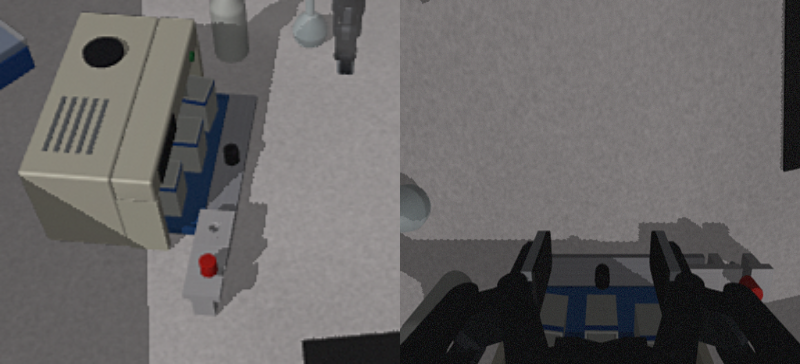

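The tray is home, the three cups stand with their blue bands on top under the head, and the pin is parked. Handing in.

```bash
python3 -c "
from h import *
print(ticket.close_job())"
```

```text
the job is handed in; nothing more can be done
None
```

The job is handed in at about 90 s: the pin is parked in the notch, all three cups stand mouth-up in the tray, the tray is fully home, and the wash bottle, bulb and flask were left alone; the hand-in gave no verdict.

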